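Open the bayonet filter housing and stand its lid to drain

TASK

Open the filter housing: turn its lid anticlockwise by the black grip bar until the two orange ears are clear of the blue claws, lift it straight off and lay it flat, grip bar up, on the free bench top, letting go. Then take it again by the bar at a slant and stand it on the white draining stand, resting on the two pegs and leaning back on the slats with its grip bar outwards and running up and down, ears to the sides, and leave it there. Do not push the beaker or the petri dish about.

Things in the scene. Friction and masses are not known exactly. Their poses are not given: they have to be found in the camera images.
- housing: filter housing fixed to the bench: aluminium cup 92 mm wide, bore 76, rim 95 mm up, 132 mm flange below the rim. Origin: centre of its underside, z up. Blue claws (132 mm over both, tops 18 mm above the rim) hold the lid's ears down; they cover 30 to 112 degrees clockwise, seen from above, of +x and of -x. Ears may be lifted out along +x and -x, the open direction
- rim_center (a point): centre of the housing's rim, 95 mm up, axes as the housing's. The lid lifts freely while its ears lie between 14 degrees clockwise and 3 degrees anticlockwise of the housing's x axis (either way round); at 4 degrees anticlockwise they meet red stop pins that stand 13 mm above the rim. The white filter element in the cup does not touch the lid
- lid: the loose lid, 0.2 to 0.3 kg, 60 mm high. Origin: centre of its lowest face; z towards the bar's top. Upwards: black plug 71 mm across, 10 high; steel disc 84 mm across, 10 thick, which rests on the rim; black grip bar with flat sides, 14 thick (along x), 60 long (along y), 40 high. Orange ears on +x and -x, 18 mm wide, 8 thick, reach 56 mm from the axis, undersides level with the disc's
- lid_center (a point): point on the lid's axis half-way up, 30 mm above the plug's face and 30 mm below the bar's top; axes as the lid's. Closed, it is 20 mm above the rim, and the ears lie 45 to 81 degrees clockwise (from above) of the housing's x axis, under the claws with 2 mm play; the lid turns with little friction. On the bench it lies on the plug's face, this point 30 mm up
- stand: white draining stand fixed to the bench, 150 mm deep, 130 wide, 110 high. Origin: centre of its underside; z up, -x out of its open front. Two slats (10 mm wide, 20 mm left and right of the middle) lean back 25 degrees from upright. Two 8 mm pegs, 24 mm left and right, stick 40 mm out of the slats at right angles to them, tips turned up 11 mm
- seat (a point): where lid_center ends on the stand, 30 mm in front of the slat faces; axes as the stand's. There the lid's z points along -x and 25 degrees upwards, the plug's face is flat on the slats and the disc's edge lies on both pegs, whose axes are 39 mm below the lid's axis measured along the slats. The bar runs up and down the slope, ears left and right (either bar end up)
- beaker: clear plastic beaker, 62 mm wide, 70 mm high, loose; bystander. Origin at the centre of its underside
- petri: white closed petri dish, 57 mm across, 14 mm high, loose; bystander. Origin at the centre of its underside
Things that resemble listed ones, but are neither listed nor needed, are in the scene too. Leave any green or yellow look-alike of the lid alone.

How it is judged:
By the outcome, as a careful person would: the job done as asked, in the order asked, and still so for the second after the job is handed in, with the robot touching nothing.
It also fails if it takes over 58 s, if anything falls off the work surface, if the arm or the gripper's body presses on something with over 40 N, if the wrist force passes 120 N, or if a joint passes its speed limit or range.

ROBOT

A 6-joint arm with a two-finger parallel gripper is mounted at the origin on a cart in front of the work surface, level with it; the furniture and walls round the work are solid. World frame = base frame: x ahead of the robot, y to its left, z up, the work surface at z = 0. Lengths are in m, angles in rad, forces in N, time in s.
With the tool pointing down it reaches from about 0.3 to 0.875 m from the base axis. Payload 4.2 kg.
Tool frame: the origin (TCP) lies on the centre line of the jaws, within the pads' length; the fingertips stand 11 mm ahead of it and the grasp point (between the pads) lies 8 mm behind it; z points along the fingers, y is the line along which they close (so a half turn about z gives the same grasp; the last joint's range is limited). The gripper opens to 85 mm and grips with 20 to 120 N. Pads are 22 mm wide; open, the fingers measure 114 mm over their backs; the gripper's body (76 mm by 85 mm) begins 54 mm behind the grasp point. The pads swing forward as they close: fully open they stand 13 mm farther back than shut.
Start: joints at [-1.235, 0.32, 1.565, -0, 1.257, -0.02], TCP at [0.2, -0.539, 0.242] pointing down, gripper open.
Joint ranges: [-3.11, 3.11], [-0.84, 2.01], [0.21, 2.61], [-1.34, 4.49], [0.05, 2.63], [-2.56, 2.56]. Speed limits (rad/s): [2.57, 2.57, 3.14, 3.14, 3.14, 3.14].

INTERFACE

Orientations are given as a unit quaternion [w, x, y, z].
In Python, from bench import manip, capture, spotter gives the robot as it stands.
- The arm moves only by the tool arm_command, never from a script. Its argument "increments" is text: rows parted by semicolons, each of 4 numbers parted by spaces: the shift along the tool's x, y, z in units of 25 cm (1.0 is 25 cm), then the turn about the tool's z in units of 60 degrees (1.0 is 60 degrees). In form: tx ty tz spin; .... A call has 1 to 8 rows; each row is the pose to reach, as a shift and turn from the pose commanded when the call began, along the tool's axes at that moment; what a row does not reach only later rows make up. A row lasts 1/12 s, in which the tool goes at most 41.7 mm and 7.16 degrees, less where a joint would pass 70% of its speed; a pose out of reach is approached as far as the arm can. A call with a number of a shift or a turn outside -1 to 1 is refused whole. A call with a gripper value outside its range is refused whole. "gripper" is the opening, from 0 (shut) to 1 (fully open), set as the call begins (left out, the last holds). The fingers move at their own pace and stop on an object; the grip force is fixed at half the most. Time passes only in rows, so rows that repeat a pose let the fingers close. It gives the time, the measured TCP pose, the force, the opening and the grip force at its end, in the units of the state.
- manip.observe(): the state, without advancing time (a new reading comes with each control period).
- capture(name): name is "scene" or "top" or "wrist"; returns a dict with "img" (400x640x3 uint8, red, green, blue), "camera_matrix" (3x3 intrinsics, pixels), "cam_to_world" (4x4, takes a point from camera to world coordinates). Camera axes: x right, y down, z forward; pixel columns grow to the right and rows downward; lengths in m; the calibration is good to about 2 mm. A picture is of the moment at which its call begins. There is no depth.
- manip.sign_off(): hands the job in; it is judged then, once.
Trained networks look in a picture, given as the dict that the camera call returned (one of the last four; its "shot" number tells which), for a name from the list of things; names that differ only in an ending like _2 or _b are one class to them, and where a whole thing is asked for, a point or a joint stands for the part that bears it (a point fixed in the world has none). Each returns a list of dicts, best first, with "p" (0 to 1); they miss things now and then, are a little off and sometimes report something else, mostly with a low value. They report only what shows in the picture. A call takes as long as a camera call. They do not tell look-alikes from the thing itself.
- spotter.look_for(picture, label): "centre" ([x, y, z] in m, in world coordinates, good to about 4 mm: the middle of the surface that is visible of it).
- spotter.cut_out(picture, label): "mask" (400x640 bool, what is visible of it).
- spotter.pinpoint(picture, label): "centre" ([x, y, z] in m, in world coordinates, good to about 4 mm: a listed point, or the origin of a listed thing).
The state is a dict: "time": time; "joint_pos": joint angles; "joint_vel": joint speeds; "joint_torque": joint torques, N m; "tcp_pos": TCP position; "tool_rot": TCP orientation; "wrist_force": force on the tool from outside, world axes, zero at the start; "wrist_torque": the same for the moment, N m; "finger_gap": finger opening in m; "finger_force": force on a finger pad.
Only numpy, scipy, OpenCV 4.12 (cv2) and the standard library are available. Lean on these libraries where they do the work, as an engineer would, in place of code of your own. Each camera call takes 0.05 s, during which the arm holds its last target. There are 200 camera calls.

## Working session

There is one attempt and no reset: what is moved stays moved. The work goes in short steps, Python scripts to look and compute and a tool call to move; the robot and the scene stay as the last step left them, time stands still between calls to the robot, and variables do not carry over. Pictures are saved under pics/ and viewed, at most 10 in all, crops included, and the job is handed in when it is done.

Besides the shell and the picture viewer there is one more tool, called after "Request:" as name(argument=value, ...), one argument or row to a line, values as JSON. arm_command: Moves the arm, as the interface text tells. Shifts and turns lie within -1 to 1; 1 stands for 25 cm of shift or 60 degrees of turn. Its arguments: {"type":"object","properties":{"increments":{"type":"string"},"gripper":{"type":"number"}},"required":["increments"]}

```bash
ls -la; mkdir -p pics
cat > h.py <<'E'
import numpy as np, cv2
from scipy.spatial.transform import Rotation as R
from bench import manip, capture, spotter
np.set_printoptions(precision=4, suppress=True)
def rot(q): return R.from_quat(np.r_[q[1:],q[0]])
def save(c,n): cv2.imwrite(f'pics/{n}.png', c['img'][:,:,::-1])
def proj(c,P):
    T=np.linalg.inv(c['cam_to_world']); p=T[:3,:3]@np.array(P,float)+T[:3,3]; u=c['camera_matrix']@p; return u[:2]/u[2]
def onplane(c,uv,z):
    d=c['cam_to_world'][:3,:3]@np.linalg.inv(c['camera_matrix'])@np.r_[uv,1]; o=c['cam_to_world'][:3,3]; return o+d*(z-o[2])/d[2]
E
python3 - <<'E'
from h import *
s=manip.observe(); print({k:np.array(v) for k,v in s.items()}); print(rot(s['tool_rot']).as_matrix())
import bench; print([x for x in dir(manip) if x[0]!='_'])
for n in ['scene','top']:
    c=capture(n); save(c,n+'0')
    print(n,c['cam_to_world'][:3,3])
    for l in ['housing','rim_center','lid','lid_center','stand','seat','beaker','petri']:
        for o in spotter.pinpoint(c,l): print(n,l,round(o['p'],2),np.array(o['centre']),proj(c,o['centre']))
E
```

```text
total 12
drwxr-xr-x  3 agent agent 4096 Dec  1 05:49 .
drwxr-xr-x 23 root  root  4096 Dec  1 05:49 ..
drwxr-xr-x  2 agent agent 4096 Dec  1 05:49 pics
{'time': array(0.), 'joint_pos': array([-1.235 ,  0.3203,  1.5657,  0.    ,  1.2574, -0.02  ]), 'joint_vel': array([-0.0018,  0.0005, -0.0011,  0.0006, -0.0008,  0.0001]), 'joint_torque': array([  0.0029, -41.5523, -23.4161,   0.0004,   0.0079,   0.    ]), 'tcp_pos': array([ 0.2002, -0.5385,  0.2415]), 'tool_rot': array([-0.0009,  0.9842,  0.177 , -0.0001]), 'wrist_force': array([-1.1343,  0.542 , -0.3092]), 'wrist_torque': array([ 0.0026,  0.0086, -0.0253]), 'finger_force': array(0.), 'finger_gap': array(0.0856)}
[[ 0.9374  0.3483 -0.0006]
 [ 0.3483 -0.9374  0.0017]
 [ 0.     -0.0018 -1.    ]]
['Unreachable', 'observe', 'sign_off']
scene [-0.2169  0.6004  0.9224]
scene housing 0.62 [0.5355 0.2287 0.0001] [279.8562 233.8006]
scene rim_center 0.85 [0.5413 0.2223 0.0958] [279.074  209.4593]
scene rim_center 0.58 [ 0.5207 -0.1561  0.004 ] [380.3991 190.1511]
scene rim_center 0.43 [ 0.5267 -0.1591  0.0923] [383.0845 168.6771]
scene lid 0.7
[... 793 characters left out ...]
2105 -0.0034] [432.5685 277.3572]
top lid 0.93 [ 0.635   0.4494 -0.004 ] [222.9259 161.0442]
top lid 0.55 [0.5327 0.2258 0.0824] [290.2555 191.6904]
top lid_center 0.8 [0.5383 0.2243 0.1163] [289.8419 188.5459]
top lid_center 0.67 [0.634  0.4433 0.0307] [222.3593 159.5134]
top lid_center 0.67 [ 0.2896 -0.2042  0.0287] [432.7333 276.9577]
top stand 0.87 [ 0.5161 -0.1533  0.001 ] [414.3008 202.0818]
top stand 0.34 [ 0.5436  0.2257 -0.0013] [292.6247 191.0129]
top seat 0.61 [ 0.5239 -0.1552  0.0926] [420.4579 196.8311]
top beaker 0.89 [0.7023 0.0114 0.0027] [361.9473 141.966 ]
top beaker 0.21 [0.3763 0.2658 0.0008] [278.1917 244.4282]
top petri 0.55 [ 0.3772  0.2652 -0.0008] [278.4497 244.1376]
```

Run:
```python
import cv2,numpy as np
a=cv2.imread('pics/scene0.png');b=cv2.imread('pics/top0.png')
cv2.imwrite('pics/scene0b.png',cv2.resize(a[90:340,120:520],(800,500),interpolation=cv2.INTER_CUBIC))
t=cv2.resize(b[120:320,190:490],(800,533),interpolation=cv2.INTER_CUBIC)
cv2.imwrite('pics/top0b.png',t)
```

```text
(no output)
```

View pics/scene0b.png

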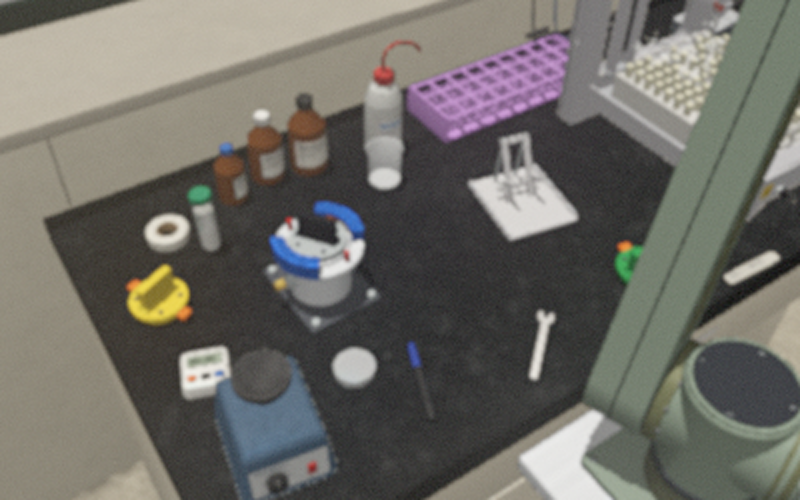

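View pics/top0b.png

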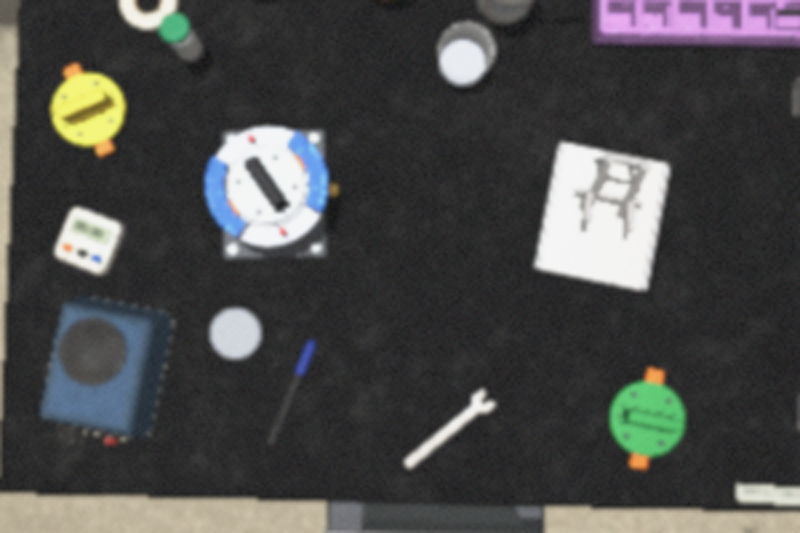

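The pictures show three lid-like things: a yellow one at top-crop (88,108), a green one at (648,418), and the steel one with a black bar at (267,183) on the housing. The steel one is the lid, because it sits under the blue claws. The stand is at (603,215), the beaker at (466,55) and the petri dish at (236,333). I'll move over the housing and confirm with the wrist camera.

Request:
arm_command(
  increments="0.94 -0.957 -0.08 0;0.94 -0.957 -0.08 0;0.94 -0.957 -0.08 0;0.94 -0.957 -0.08 0;0.94 -0.957 -0.08 0;0.94 -0.957 -0.08 0;0.94 -0.957 -0.08 0;0.94 -0.957 -0.08 0",
  gripper=1,
)

```text
time: 1.57
tcp_pos: [0.3364, -0.2334, 0.2625]
tool_rot: [0.0, 0.984, 0.177, 0.0]
wrist_force: [0.7, -0.8, 0.1]
finger_gap: 0.0854
finger_force: 0.0
```

Request:
arm_command(
  increments="0.94 -0.957 0 0;0.94 -0.957 0 0;0.94 -0.957 0 0;0.94 -0.957 0 0;0.94 -0.957 0 0;0.94 -0.957 0 0;0.94 -0.957 0 0;0.94 -0.957 0 0",
)

```text
time: 2.23
tcp_pos: [0.4727, 0.0712, 0.2624]
tool_rot: [0.0, 0.984, 0.177, 0.0]
wrist_force: [0.8, -0.5, 0.2]
finger_gap: 0.0853
finger_force: 0.0
```

Run:
```python
from h import *
s=manip.observe(); print(s['time'],np.array(s['tcp_pos']),np.array(s['joint_pos']));M=rot(s['tool_rot']).as_matrix(); print(M)
print(M.T@(np.array([.54,.226,.27])-s['tcp_pos'])/.25)
```

```text
2.2333 [0.4727 0.0712 0.2624] [ 0.1257  0.1524  1.7394 -0.0004  1.2489  1.3402]
[[ 0.9372  0.3489  0.0008]
 [ 0.3489 -0.9372 -0.0002]
 [ 0.0007  0.0005 -1.    ]]
[ 0.4685 -0.4862 -0.0302]
```

Request:
arm_command(
  increments="0.47 -0.486 -0.03 -0.31;0.47 -0.486 -0.03 -0.31;0.47 -0.486 -0.03 -0.31;0.47 -0.486 -0.03 -0.31;0.47 -0.486 -0.03 -0.31;0.47 -0.486 -0.03 -0.31;0.47 -0.486 -0.03 -0.31",
)

```text
time: 2.82
tcp_pos: [0.5397, 0.2235, 0.2692]
tool_rot: [0.0, 0.943, 0.334, -0.001]
wrist_force: [-0.1, -0.2, 0.6]
finger_gap: 0.085
finger_force: 0.0
```

Run:
```python
from h import *
s=manip.observe(); print(s['time'],np.array(s['tcp_pos']),np.array(s['joint_pos']));M=rot(s['tool_rot']).as_matrix(); print(M)
c=capture('wrist'); print(c['cam_to_world'][:3])
for l in ['lid_center','rim_center','lid']:
    for o in spotter.pinpoint(c,l): print(l,round(o['p'],2),np.array(o['centre']),proj(c,o['centre']))
cv2.imwrite('pics/w1.png', c['img'][:,:,::-1]); 
import pickle; pickle.dump({k:np.array(v) for k,v in c.items()},open('w1.pkl','wb'))
```

```text
2.8167 [0.5397 0.2235 0.2692] [ 0.3732  0.3198  1.4961 -0.0007  1.3273  1.2633]
[[ 0.777   0.6295 -0.0012]
 [ 0.6295 -0.777  -0.0012]
 [-0.0017  0.0002 -1.    ]]
[[ 0.6297 -0.7487 -0.2073  0.5925]
 [-0.7769 -0.6066 -0.169   0.2647]
 [ 0.0008  0.2674 -0.9636  0.4006]]
lid_center 0.74 [0.5415 0.2286 0.1155] [321.1701 183.0651]
lid 0.76 [ 0.6326  0.4474 -0.0005] [231.8863   0.4508]
lid 0.63 [0.539  0.2265 0.0843] [321.5877 180.0684]
```

View pics/w1.png

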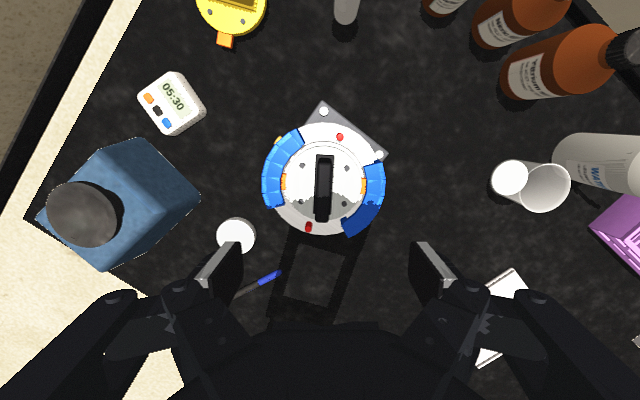

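The steel lid's bar is at (323,187), with ears at (284,182) and (363,185) inside the blue claws, and red pins at (340,137) and (308,227). It is the right lid. I'll measure yaw and centre from colour masks.

Run:
```python
from h import *
import pickle
c=pickle.load(open('w1.pkl','rb')); im=c['img']
hsv=cv2.cvtColor(im,cv2.COLOR_RGB2HSV); H,S,V=[hsv[...,i].astype(int) for i in range(3)]
yy,xx=np.mgrid[:400,:640]; roi=np.hypot(xx-322,yy-180)<70
def pts(m,z): 
    ys,xs=np.where(m); return np.array([onplane(c,(x,y),z) for x,y in zip(xs,ys)])[:,:2]
red=roi&((H<6)|(H>174))&(S>150)&(V>90); blue=roi&(H>100)&(H<120)&(S>150); org=roi&(H>6)&(H<20)&(S>150)
n,l,st,ce=cv2.connectedComponentsWithStats(red.astype(np.uint8))
rp=[onplane(c,ce[i],.108) for i in range(1,n) if st[i,4]>8]; print('red',rp)
for i in range(1,n):
    if st[i,4]>8: print(ce[i],st[i,4])
ctr=np.array([.5400,.2260])
bar=(np.hypot(xx-323,yy-187)<48)&(V<60)&(abs(xx-323)<14)
n,l,st,ce=cv2.connectedComponentsWithStats(bar.astype(np.uint8)); k=1+np.argmax(st[1:,4]); print('bar',st[k],ce[k])
r=cv2.minAreaRect(np.argwhere(l==k)[:,::-1].astype(np.float32)); print(r)
p=pts(l==k,.145); u,s_,vt=np.linalg.svd(p-p.mean(0)); print('bar ang',np.degrees(np.arctan2(vt[0,1],vt[0,0]))%180,p.mean(0),np.ptp((p-p.mean(0))@vt.T,axis=0))
b=pts(blue,.113); d=b-ctr; a=np.degrees(np.arctan2(d[:,1],d[:,0])); rr=np.hypot(*d.T)
for lo in (-180,0):
    m=(rr>.05)&(rr<.067)
    if lo<0: aa=a[m&(a<20)&(a>-160)]
    else: aa=a[m]%360; aa=aa[(aa>40)&(aa<200)]
    print('blue',np.percentile(aa,[0,1,50,99,100]),len(aa))
o=pts(org,.103); d=o-ctr; a=np.degrees(np.arctan2(d[:,1],d[:,0])); print('org',a.min(),np.median(a[a<0]),np.median(a[a>0]),len(a))
z=cv2.resize(im[90:270,222:422],(800,720),interpolation=cv2.INTER_CUBIC)[:,:,::-1]; cv2.imwrite('pics/w1c.png',z[60:660])
```

```text
red [array([0.59  , 0.2434, 0.108 ]), array([0.4917, 0.2079, 0.108 ])]
[339.5152 136.9091] 33
[307.8929 226.5   ] 56
bar [313 157  20  65 897] [322.7492 191.99  ]
((322.8025817871094, 189.1514892578125), (17.32605743408203, 64.23054504394531), 3.094058036804199)
bar ang 35.51770266636345 [0.5407 0.2256] [0.0627 0.0166]
blue [-116.7086 -115.2502  -69.0721  -27.0249  -25.4278] 1275
blue [ 61.459   62.5963 112.6122 153.2538 154.7063] 1062
org -98.1231739095026 -58.31993660773041 124.59323672003464 61
```

View pics/w1c.png

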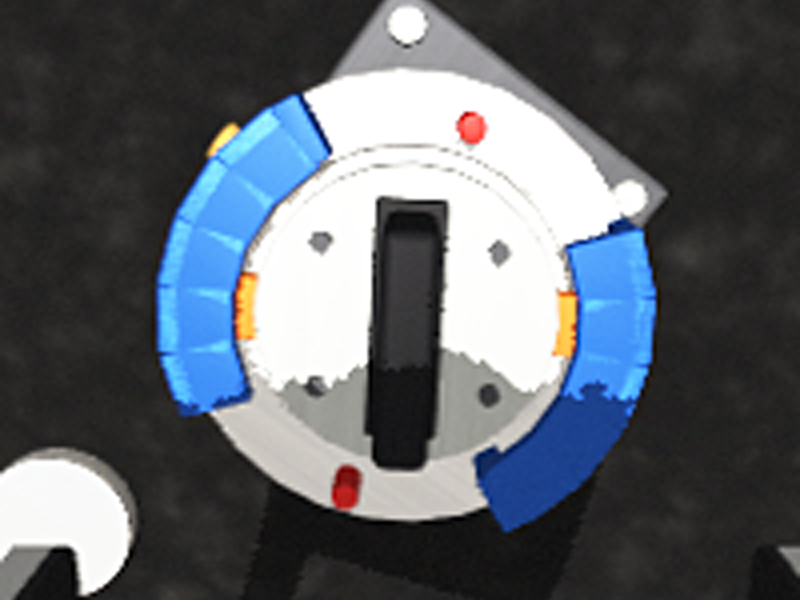

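Request:
arm_command(
  increments="0.009 -0.004 0.3 0.05;0.009 -0.004 0.3 0.05;0.009 -0.004 0.45 0.05;0.009 -0.004 0.54 0.05;0.009 -0.004 0.588 0.05;0.009 -0.004 0.588 0.05;0.009 -0.004 0.588 0.05",
  gripper=0.5,
)

```text
time: 3.6
tcp_pos: [0.5412, 0.2252, 0.1228]
tool_rot: [0.0, 0.951, 0.308, -0.0]
wrist_force: [0.6, 0.5, 0.9]
finger_gap: 0.0427
finger_force: 0.0
```

Request:
arm_command(
  increments="0 0 0 0;0 0 0 0;0 0 0 0;0 0 0 0;0 0 0 0;0 0 0 0;0 0 0 0;0 0 0 0",
  gripper=0,
)

```text
time: 4.27
tcp_pos: [0.5421, 0.2264, 0.1245]
tool_rot: [-0.0, 0.951, 0.309, 0.002]
wrist_force: [0.1, -0.6, 5.7]
finger_gap: 0.0133
finger_force: 59.7
```

Run:
```python
from h import *
s=manip.observe(); print(s['time'],np.array(s['tcp_pos']),np.array(s['joint_pos']),s['wrist_force'],s['wrist_torque']);M=rot(s['tool_rot']).as_matrix(); print(M)
print('y yaw',np.degrees(np.arctan2(M[1,1],M[0,1])))
```

```text
4.2667 [0.5421 0.2264 0.1245] [ 0.376   0.4332  1.7058 -0.0001  0.9993  1.3189] [ 0.113  -0.6119  5.7458] [ 0.0192  0.1351 -0.059 ]
[[ 0.8092  0.5875  0.0032]
 [ 0.5875 -0.8092  0.0012]
 [ 0.0033  0.0009 -1.    ]]
y yaw -54.02080695538286
```

Request:
arm_command(
  increments="0 0 0 -0.08;0 0 0 -0.19;0 0 0 -0.3;0 0 0 -0.41;0 0 0 -0.52;0 0 0 -0.63;0 0 0 -0.74;0 0 0 -0.81",
)

```text
time: 4.93
tcp_pos: [0.54, 0.2267, 0.1245]
tool_rot: [-0.001, 0.739, 0.674, 0.0]
wrist_force: [-6.9, 1.7, 10.0]
finger_gap: 0.0131
finger_force: 60.3
```

Request:
arm_command(
  increments="0 0 0 -0.01;0 0 0 -0.01",
)

```text
time: 5.1
tcp_pos: [0.54, 0.2268, 0.1245]
tool_rot: [-0.001, 0.737, 0.676, 0.0]
wrist_force: [-7.0, 1.5, 10.5]
finger_gap: 0.0133
finger_force: 60.2
```

Run:
```python
from h import *
s=manip.observe(); print(s['time'],np.array(s['tcp_pos']),np.array(s['joint_pos']),s['wrist_force'],s['wrist_torque']);M=rot(s['tool_rot']).as_matrix()
print('y yaw',np.degrees(np.arctan2(M[1,1],M[0,1])))
c=capture('wrist'); save(c,'w2')
```

```text
5.1 [0.54   0.2268 0.1245] [0.3768 0.4323 1.7072 0.0026 1.0027 0.4606] [-6.9863  1.4957 10.4621] [ 0.2679  0.8783 -0.2935]
y yaw -4.882922475289958
```

View pics/w2.png

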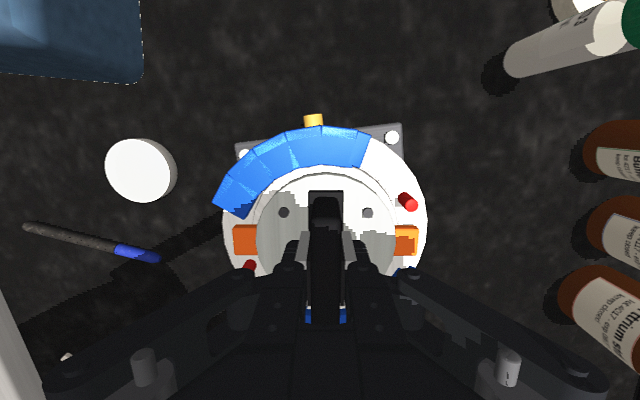

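The ears at (244,240) and (405,240) are free of the claws. The red pin at (407,202) is still clear of the right ear. Lifting now.

Request:
arm_command(
  increments="0 0 -0.04 0;0 0 -0.08 0;0 0 -0.14 0;0 0 -0.22 0;0 0 -0.32 0;0 0 -0.42 0;0 0 -0.42 0",
)

```text
time: 5.73
tcp_pos: [0.5441, 0.2266, 0.2338]
tool_rot: [0.003, 0.736, 0.677, 0.005]
wrist_force: [1.4, 0.5, -1.4]
finger_gap: 0.0129
finger_force: 59.2
```

Run:
```python
from h import *
s=manip.observe(); print(s['time'],np.array(s['tcp_pos']),np.array(s['joint_pos']),s['wrist_force'],s['wrist_torque'],s['finger_gap']);M=rot(s['tool_rot']).as_matrix();print(M)
c=capture('scene'); save(c,'s2')
for l in ['stand','seat','lid_center']:
    for o in spotter.pinpoint(c,l): print(l,round(o['p'],2),np.array(o['centre']),proj(c,o['centre']))
```

```text
5.7333 [0.5441 0.2266 0.2338] [ 0.3757  0.3421  1.5528 -0.0013  1.2352  0.46  ] [ 1.3909  0.5059 -1.4209] [ 0.0521 -0.0304 -0.0052] 0.01291301449308194
[[ 0.0837  0.9964  0.0112]
 [ 0.9965 -0.0838  0.0031]
 [ 0.004   0.0109 -0.9999]]
stand 0.72 [ 0.5241 -0.1534  0.0029] [379.1121 190.1177]
seat 0.8 [ 0.5224 -0.1589  0.0912] [383.8483 169.656 ]
lid_center 0.94 [0.543  0.225  0.2232] [275.3495 175.6077]
lid_center 0.84 [0.635  0.4471 0.0326] [196.9628 235.256 ]
```

Run:
```python
from h import *
c=capture('top'); save(c,'t2'); im=c['img']
hsv=cv2.cvtColor(im,cv2.COLOR_RGB2HSV)
for l in ['stand','seat']:
    for o in spotter.pinpoint(c,l): print(l,round(o['p'],2),np.array(o['centre']))
for o in spotter.cut_out(c,'stand')[:1]:
    m=(o['mask']).astype(np.uint8); print(o['p'],m.sum())
yy,xx=np.mgrid[:400,:640]
w=((hsv[...,2]>130)&(hsv[...,1]<40)&(abs(xx-416)<40)&(abs(yy-201)<40)).astype(np.uint8)
w=cv2.morphologyEx(w,cv2.MORPH_CLOSE,np.ones((9,9)))
n,l,st,ce=cv2.connectedComponentsWithStats(w); k=1+np.argmax(st[1:,4])
p=np.array([onplane(c,(x,y),.006)[:2] for y,x in np.argwhere(l==k)],np.float32)
r=cv2.minAreaRect(p); print('white',st[k],r, cv2.boxPoints(r))
big=cv2.resize(im[155:250,365:470],(800,724),interpolation=cv2.INTER_CUBIC)[:600,:,::-1]; cv2.imwrite('pics/st.png',big)
```

```text
stand 0.87 [ 0.519  -0.1523 -0.0019]
seat 0.81 [ 0.5226 -0.1536  0.0917]
0.95 2067
white [ 390  173   51   56 2132] ((0.5205208659172058, -0.1558431088924408), (0.13342326879501343, 0.15335151553153992), 79.20625305175781) [[ 0.4327 -0.207 ]
 [ 0.5833 -0.2357]
 [ 0.6083 -0.1047]
 [ 0.4577 -0.076 ]]
```

View pics/st.png

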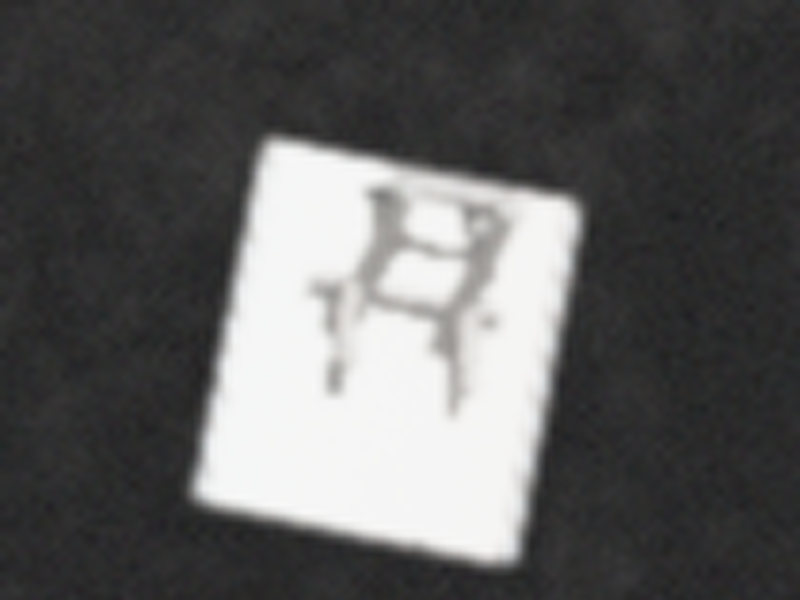

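The stand yaw is about -10.8°. The slats are at the far side and the pegs point towards the robot at crop (335,380) and (455,405). The spot near (0.45, 0.04) is free bench. I'll carry the lid there with the bar along the stand's x axis.

Request:
arm_command(
  increments="-0.15 -0.06 0 -0.11;-0.3 -0.12 0 -0.22;-0.45 -0.18 0 -0.33;-0.6 -0.24 0 -0.44;-0.777 -0.312 0 -0.55;-0.777 -0.312 0 -0.66;-0.777 -0.312 0 -0.77;-0.777 -0.312 0 -0.88",
)

```text
time: 6.8
tcp_pos: [0.4465, 0.038, 0.2274]
tool_rot: [-0.0, 0.357, 0.934, -0.0]
wrist_force: [-0.2, 0.1, -1.3]
finger_gap: 0.0132
finger_force: 59.3
```

Request:
arm_command(
  increments="0 0 0.1 -0.11;0 0 0.2 -0.22;0 0 0.3 -0.33;0 0 0.4 -0.44;0 0 0.5 -0.53;0 0 0.6 -0.53;0 0 0.65 -0.53;0 0 0.65 -0.53",
)

```text
time: 7.47
tcp_pos: [0.4448, 0.0388, 0.0623]
tool_rot: [-0.004, 0.089, 0.996, -0.001]
wrist_force: [0.3, 0.8, -1.2]
finger_gap: 0.0133
finger_force: 59.2
```

Run:
```python
from h import *
s=manip.observe(); print(s['time'],np.array(s['tcp_pos']),np.array(s['joint_pos']),s['wrist_force'],s['wrist_torque'],s['finger_gap']);M=rot(s['tool_rot']).as_matrix();print(M)
print('y yaw',np.degrees(np.arctan2(M[1,1],M[0,1])))
c=capture('scene'); save(c,'s3')
for o in spotter.pinpoint(c,'lid_center'): print(round(o['p'],2),np.array(o['centre']),proj(c,o['centre']))
```

```text
7.4667 [0.4448 0.0388 0.0623] [ 0.0614  0.3317  2.0904 -0.0002  0.7268 -1.331 ] [ 0.2923  0.8135 -1.2336] [-0.0384  0.0291 -0.014 ] 0.013289112668534862
[[-0.9841  0.1772 -0.0073]
 [ 0.1772  0.9842 -0.0006]
 [ 0.0071 -0.0019 -1.    ]]
y yaw 79.79200025756712
0.97 [0.6329 0.447  0.0337] [197.1921 235.4412]
0.75 [0.448  0.0369 0.0536] [348.6478 214.3366]
0.27 [ 0.3746  0.2685 -0.0043] [296.1239 276.9041]
```

Request:
arm_command(
  increments="0 0 0.05 0;0 0 0.08 0;0 0 0.092 0;0 0 0.092 0;0 0 0.092 0",
)

```text
time: 7.98
tcp_pos: [0.4475, 0.039, 0.0426]
tool_rot: [0.0, 0.089, 0.996, 0.0]
wrist_force: [0.3, 1.0, -1.8]
finger_gap: 0.0132
finger_force: 59.4
```

Request:
arm_command(
  increments="0 0 0 0;0 0 0 0;0 0 0 0;0 0 0 0",
  gripper=0.4,
)

```text
time: 8.32
tcp_pos: [0.4475, 0.039, 0.0425]
tool_rot: [0.0, 0.089, 0.996, 0.0]
wrist_force: [0.3, 0.1, -0.8]
finger_gap: 0.0344
finger_force: 0.0
```

Request:
arm_command(
  increments="0 0 -0.16 0;0 0 -0.32 0;0 0 -0.48 0;0 0 -0.64 0;0 0 -0.8 0;0 0 -0.96 0;0 0 -1 0;0 0 -1 0",
)

```text
time: 8.98
tcp_pos: [0.4488, 0.0391, 0.2958]
tool_rot: [0.004, 0.089, 0.996, 0.001]
wrist_force: [-0.9, -1.2, -0.9]
finger_gap: 0.0342
finger_force: 0.0
```

Run:
```python
from h import *
s=manip.observe(); print(s['time'],np.array(s['tcp_pos']),np.array(s['joint_pos']),s['wrist_force'],s['finger_gap'])
c=capture('wrist'); save(c,'w4')
for o in spotter.pinpoint(c,'lid_center'): print(round(o['p'],2),np.array(o['centre']),proj(c,o['centre']))
c=capture('scene')
for o in spotter.pinpoint(c,'lid_center'): print(round(o['p'],2),np.array(o['centre']),proj(c,o['centre']))
```

```text
8.9833 [0.4488 0.0391 0.2958] [ 0.0615  0.0841  1.735  -0.0001  1.3139 -1.331 ] [-0.8691 -1.2215 -0.9046] 0.03415150137850771
0.85 [0.6363 0.447  0.0323] [606.3417 240.1501]
0.71 [0.4507 0.0421 0.0307] [328.0499 169.0862]
0.55 [ 0.2879 -0.2061  0.0325] [121.4131  82.1183]
0.98 [0.4472 0.0379 0.0293] [348.0358 220.2169]
0.95 [0.6355 0.4487 0.0326] [196.3729 235.3712]
0.58 [ 0.288  -0.2013  0.0287] [441.4196 221.3055]
```

Request:
arm_command(
  increments="-0.06 -0.489 -0.3 0;-0.06 -0.489 -0.6 0;-0.06 -0.489 -0.9 0;-0.06 -0.489 -1 0;-0.06 -0.489 -1 0;-0.06 -0.489 -1 0;-0.06 -0.489 -1 0",
)

```text
time: 9.77
tcp_pos: [0.4401, -0.0847, 0.5426]
tool_rot: [-0.001, 0.089, 0.996, 0.0]
wrist_force: [1.9, -0.3, 0.4]
finger_gap: 0.0343
finger_force: 0.0
```

Run:
```python
from h import *
from scipy.optimize import least_squares
s=manip.observe(); q=np.array(s['joint_pos']); p=np.array(s['tcp_pos']); print(s['time'],p,q,rot(s['tool_rot']).as_matrix())
D=np.array([[.3203,1.5657,.5745,.2415],[.1524,1.7394,.4780,.2624],[.3198,1.4961,.5841,.2692],[.4332,1.7058,.5875,.1245],[.3317,2.0904,.4465,.0623],[.0841,1.735,.4505,.2958],[q[1],q[2],np.hypot(*p[:2]),p[2]]])
def f(x):
    a=D[:,0];b=a+D[:,1]+x[2]
    return np.r_[x[3]+x[0]*np.sin(a)+x[1]*np.sin(b)-D[:,2], x[4]+x[0]*np.cos(a)+x[1]*np.cos(b)-D[:,3]]
r=least_squares(f,[.35,.4,0,0,.1]); print(r.x,abs(r.fun).max())
```

```text
9.7667 [ 0.4401 -0.0847  0.5426] [-0.2157  0.0823  1.1374 -0.0002  1.9245 -1.6078] [[-0.9841  0.1778 -0.0025]
 [ 0.1778  0.9841  0.0004]
 [ 0.0026 -0.0001 -1.    ]]
[ 0.5869  0.4185  0.0584  0.0004 -0.1628] 0.0019514438144514479
```

Request:
arm_command(
  increments="0 0 -0.6 0;0 0 -0.8 0;0 0 -1 0;0 0 -1 0;0 0 -1 0;0 0 -1 0;0 0 -1 0;0 0 -1 0",
)

```text
time: 10.43
tcp_pos: [0.4021, -0.0767, 0.7443]
tool_rot: [-0.005, 0.089, 0.996, 0.001]
wrist_force: [-1.1, -0.2, 0.7]
finger_gap: 0.0342
finger_force: 0.0
```

```bash
cat > st.py <<'E'
from h import *
s=manip.observe(); print(round(s['time'],2),np.array(s['tcp_pos']),np.array(s['joint_pos']),np.array(s['wrist_force']),s['finger_gap']);M=rot(s['tool_rot']).as_matrix();print(M)
print('tilt',np.degrees(np.arccos(-M[2,2])),'az',np.degrees(np.arctan2(M[1,2],M[0,2])))
E
python3 st.py
```

```text
10.43 [ 0.4021 -0.0767  0.7443] [-0.2169  0.311   0.2156  0.001   2.6257 -1.6084] [-1.0692 -0.2112  0.6935] 0.03418392826288767
[[-0.9841  0.1774 -0.0103]
 [ 0.1774  0.9841  0.0028]
 [ 0.0106  0.0009 -0.9999]]
tilt 0.6103619890939832 az 164.81387398837532
```

Request:
arm_command(
  increments="1 0 -1 0;1 0 -1 0;1 0 -1 0;1 0 -1 0;1 0 -1 0;1 0 -1 0;1 0 -1 0;1 0 -1 0",
)

```text
time: 11.1
tcp_pos: [0.3546, -0.0701, 0.7742]
tool_rot: [0.034, 0.089, 0.995, -0.005]
wrist_force: [0.0, 0.2, 0.3]
finger_gap: 0.0342
finger_force: 0.0
```

```bash
python3 st.py
```

```text
11.1 [ 0.3546 -0.0701  0.7742] [-0.2267  0.2331  0.2158 -0.0007  2.6247 -1.6198] [0.0184 0.1826 0.2623] 0.03417840959070053
[[-0.9819  0.1775  0.066 ]
 [ 0.1769  0.9841 -0.0156]
 [-0.0677 -0.0036 -0.9977]]
tilt 3.889778582009173 az -13.29298893498134
```

Request:
arm_command(
  increments="1 0 -1 0;1 0 -1 0;1 0 -1 0;1 0 -1 0;1 0 -1 0;1 0 -1 0;1 0 -1 0;1 0 -1 0",
)

```text
time: 11.77
tcp_pos: [0.3041, -0.0631, 0.8007]
tool_rot: [0.072, 0.089, 0.993, -0.011]
wrist_force: [0.3, -0.5, -0.2]
finger_gap: 0.0341
finger_force: 0.0
```

```bash
python3 st.py
```

```text
11.77 [ 0.3041 -0.0631  0.8007] [-0.241   0.1546  0.2155 -0.0009  2.6248 -1.6343] [ 0.3049 -0.5056 -0.1883] 0.034061448409511724
[[-0.9737  0.1781  0.1419]
 [ 0.1749  0.984  -0.0354]
 [-0.1459 -0.0096 -0.9893]]
tilt 8.406501700701906 az -13.993531430955263
```

Request:
arm_command(
  increments="0 0 0 0;0 0 0 0",
)

```text
time: 11.93
tcp_pos: [0.3041, -0.063, 0.8007]
tool_rot: [0.072, 0.089, 0.993, -0.011]
wrist_force: [-0.6, 0.3, -0.7]
finger_gap: 0.0343
finger_force: 0.0
```

```bash
python3 st.py
```

```text
11.93 [ 0.3041 -0.063   0.8007] [-0.2409  0.1546  0.2154 -0.0009  2.6248 -1.6342] [-0.599   0.3075 -0.737 ] 0.03433655393500496
[[-0.9737  0.1782  0.1419]
 [ 0.1749  0.984  -0.0354]
 [-0.1459 -0.0096 -0.9892]]
tilt 8.409676335669511 az -13.988074372791056
```

Pushing past the reach limit tilts the tool, and the tilt is kept afterwards. With a tilt of about 32° held constant, a half spin about tool z will turn the flat lid by about 65°. I'll keep adding tilt.

Request:
arm_command(
  increments="1 0.15 -0.8 0;1 0.15 -0.8 0;1 0.15 -0.8 0;1 0.15 -0.8 0;1 0.15 -0.8 0;1 0.15 -0.8 0;1 0.15 -0.8 0;1 0.15 -0.8 0",
)

```text
time: 12.6
tcp_pos: [0.2559, -0.0192, 0.8234]
tool_rot: [0.113, 0.088, 0.99, -0.014]
wrist_force: [0.3, -0.4, -0.3]
finger_gap: 0.0343
finger_force: 0.0
```

Request:
arm_command(
  increments="1 0.1 -0.8 0;1 0.1 -0.8 0;1 0.1 -0.8 0;1 0.1 -0.8 0;1 0.1 -0.8 0;1 0.1 -0.8 0;1 0.1 -0.8 0;1 0.1 -0.8 0",
)

```text
time: 13.27
tcp_pos: [0.2043, 0.0199, 0.8406]
tool_rot: [0.152, 0.086, 0.985, -0.01]
wrist_force: [0.2, 0.2, 0.6]
finger_gap: 0.0343
finger_force: 0.0
```

```bash
python3 st.py
```

```text
13.27 [0.2043 0.0199 0.8406] [ 0.1923  0.0036  0.2153 -0.2058  2.6249 -1.3978] [0.2439 0.1973 0.613 ] 0.03429211491657722
[[-0.939   0.173   0.2974]
 [ 0.1672  0.9849 -0.0449]
 [-0.3006  0.0075 -0.9537]]
tilt 17.501517299271875 az -8.59521653875308
```

Request:
arm_command(
  increments="1 -0.2 -0.6 0;1 -0.2 -0.6 0;1 -0.2 -0.6 0;1 -0.2 -0.6 0;1 -0.2 -0.6 0;1 -0.2 -0.6 0;1 -0.2 -0.6 0;1 -0.2 -0.6 0",
)

```text
time: 13.93
tcp_pos: [0.1399, 0.0118, 0.8596]
tool_rot: [0.208, 0.088, 0.974, -0.009]
wrist_force: [-1.0, 0.7, -0.3]
finger_gap: 0.0342
finger_force: 0.0
```

```bash
python3 st.py
```

```text
13.93 [0.1399 0.0118 0.8596] [ 0.7111 -0.0831  0.2146 -0.6665  2.6252 -1.3254] [-1.0214  0.669  -0.3213] 0.03416787953555052
[[-0.8977  0.1747  0.4044]
 [ 0.167   0.9844 -0.0545]
 [-0.4076  0.0186 -0.913 ]]
tilt 24.08235940655211 az -7.6808944876943315
```

Request:
arm_command(
  increments="-0.72 -0.16 0.67 0;-0.72 -0.16 0.67 0;-0.72 -0.16 0.67 0;-0.72 -0.16 0.67 0;-0.72 -0.16 0.67 0;-0.72 -0.16 0.67 0;-0.72 -0.16 0.67 0;-0.72 -0.16 0.67 0",
)

```text
time: 14.6
tcp_pos: [0.3293, -0.0538, 0.7914]
tool_rot: [0.209, 0.087, 0.974, -0.01]
wrist_force: [0.8, 1.1, 0.8]
finger_gap: 0.0344
finger_force: 0.0
```

```bash
python3 st.py
```

```text
14.6 [ 0.3293 -0.0538  0.7914] [-0.2332 -0.0575  0.6141  0.0481  2.1649 -1.59  ] [0.8337 1.0845 0.7643] 0.03435187333812173
[[-0.8975  0.1739  0.4052]
 [ 0.1658  0.9846 -0.0553]
 [-0.4086  0.0176 -0.9126]]
tilt 24.13891093900757 az -7.767165132198091
```

Request:
arm_command(
  increments="-1 -0.22 0.25 0;-1 -0.22 0.25 0;-1 -0.22 0.25 0;-1 -0.22 0.25 0;-1 -0.22 0.25 0;-1 -0.22 0.25 0;-1 -0.22 0.25 0;-1 -0.22 0.25 0",
)

```text
time: 15.27
tcp_pos: [0.5373, -0.1406, 0.7679]
tool_rot: [0.219, 0.086, 0.972, -0.011]
wrist_force: [0.9, 1.1, 0.3]
finger_gap: 0.034
finger_force: 0.0
```

Request:
arm_command(
  increments="-1 -0.2 -0.4 0;-1 -0.2 -0.4 0;-1 -0.2 -0.4 0;-1 -0.2 -0.4 0;-1 -0.2 -0.4 0;-1 -0.2 -0.4 0;-1 -0.2 -0.4 0;-1 -0.2 -0.4 0",
)

```text
time: 15.93
tcp_pos: [0.5827, -0.1747, 0.7497]
tool_rot: [0.234, 0.085, 0.968, -0.013]
wrist_force: [1.7, 0.0, -0.3]
finger_gap: 0.0341
finger_force: 0.0
```

```bash
python3 st.py
```

```text
15.93 [ 0.5827 -0.1747  0.7497] [-0.3591  0.3755  0.2149  0.1114  2.0846 -1.676 ] [ 1.6671  0.0087 -0.2557] 0.0340692762152973
[[-0.8758  0.1718  0.451 ]
 [ 0.1593  0.985  -0.0659]
 [-0.4556  0.0141 -0.8901]]
tilt 27.115592469591476 az -8.313958551907806
```

Request:
arm_command(
  increments="-1 -0.1 -0.5 0;-1 -0.1 -0.5 0;-1 -0.1 -0.5 0;-1 -0.1 -0.5 0;-1 -0.1 -0.5 0;-1 -0.1 -0.5 0;-1 -0.1 -0.5 0;-1 -0.1 -0.5 0",
)

```text
time: 16.6
tcp_pos: [0.6095, -0.1845, 0.7426]
tool_rot: [0.248, 0.086, 0.965, -0.016]
wrist_force: [0.5, 0.8, 0.2]
finger_gap: 0.0342
finger_force: 0.0
```

Request:
arm_command(
  increments="-1 -0.1 -0.5 0;-1 -0.1 -0.5 0;-1 -0.1 -0.5 0;-1 -0.1 -0.5 0;-1 -0.1 -0.5 0;-1 -0.1 -0.5 0;-1 -0.1 -0.5 0;-1 -0.1 -0.5 0",
)

```text
time: 17.27
tcp_pos: [0.6285, -0.1922, 0.7401]
tool_rot: [0.262, 0.086, 0.961, -0.018]
wrist_force: [-0.6, -0.1, -0.3]
finger_gap: 0.0343
finger_force: 0.0
```

```bash
python3 st.py
```

```text
17.27 [ 0.6285 -0.1922  0.7401] [-0.3623  0.4131  0.2151  0.1125  1.9877 -1.6819] [-0.6303 -0.084  -0.3064] 0.03426107390723139
[[-0.8476  0.1743  0.5012]
 [ 0.1551  0.9846 -0.0802]
 [-0.5075  0.0098 -0.8616]]
tilt 30.501397880538544 az -9.085916248557822
```

Request:
arm_command(
  increments="-1 -0.15 -0.4 0;-1 -0.15 -0.4 0;-1 -0.15 -0.4 0;-1 -0.15 -0.4 0;-1 -0.15 -0.4 0;-1 -0.15 -0.4 0;-1 -0.15 -0.4 0;-1 -0.15 -0.4 0",
)

```text
time: 17.93
tcp_pos: [0.6514, -0.2086, 0.7338]
tool_rot: [0.277, 0.086, 0.957, -0.021]
wrist_force: [0.7, 0.1, -0.7]
finger_gap: 0.0343
finger_force: 0.0
```

```bash
python3 st.py
python3 - <<'E'
from h import *
s=manip.observe(); M=rot(s['tool_rot']).as_matrix()
T=np.array([.4515,.0383,.040]); S=T-.14*M[:,2]
print('standoff',S,M.T@(S-s['tcp_pos'])/.25)
c=capture('top')
for o in spotter.pinpoint(c,'lid_center'): print(round(o['p'],2),np.array(o['centre']),proj(c,o['centre']))
E
```

```text
17.93 [ 0.6514 -0.2086  0.7338] [-0.3772  0.4352  0.2151  0.1205  1.9357 -1.6939] [ 0.6717  0.1437 -0.7192] 0.03434426041664044
[[-0.8317  0.1759  0.5267]
 [ 0.1525  0.9844 -0.0879]
 [-0.5339  0.0072 -0.8455]]
tilt 32.27566125606214 az -9.475416970643318
standoff [0.3778 0.0506 0.1584] [2.2973 0.8114 1.2784]
0.98 [ 0.2905 -0.2035  0.0322] [432.7472 276.734 ]
0.85 [0.634  0.4439 0.0305] [222.181  159.5211]
0.78 [0.4459 0.0362 0.0328] [353.2751 223.0671]
```

Request:
arm_command(
  increments="1 0.353 0.556 0;1 0.353 0.556 0;1 0.353 0.556 0;1 0.353 0.556 0;1 0.353 0.556 0;1 0.353 0.556 0;1 0.353 0.556 0;1 0.353 0.556 0",
)

```text
time: 18.7
tcp_pos: [0.5371, -0.1011, 0.4962]
tool_rot: [0.278, 0.086, 0.957, -0.021]
wrist_force: [0.4, -0.1, 0.1]
finger_gap: 0.0343
finger_force: 0.0
```

Request:
arm_command(
  increments="1 0.353 0.556 0;1 0.353 0.556 0;1 0.353 0.556 0;1 0.353 0.556 0;1 0.353 0.556 0;1 0.353 0.556 0;1 0.353 0.556 0;1 0.353 0.556 0",
)

```text
time: 19.37
tcp_pos: [0.4121, 0.0116, 0.2393]
tool_rot: [0.27, 0.085, 0.959, -0.022]
wrist_force: [-0.9, -0.5, -0.6]
finger_gap: 0.0342
finger_force: 0.0
```

```bash
python3 st.py
python3 - <<'E'
from h import *
s=manip.observe(); M=rot(s['tool_rot']).as_matrix()
T=np.array([.4515,.0383,.040]); S=T-.14*M[:,2]
print('standoff',S,M.T@(S-s['tcp_pos'])/.25)
E
```

```text
19.37 [0.4121 0.0116 0.2393] [ 0.1062 -0.1642  2.2367 -0.2732  0.5539 -1.0931] [-0.9111 -0.4621 -0.5783] 0.03417725600418337
[[-0.8397  0.1745  0.5143]
 [ 0.1508  0.9847 -0.0879]
 [-0.5217  0.0037 -0.8531]]
tilt 31.448347949192407 az -9.703658693449432
standoff [0.3795 0.0506 0.1594] [0.2998 0.1296 0.1919]
```

```bash
cat > fk.py <<'E'
import numpy as np
from scipy.spatial.transform import Rotation as R
from scipy.optimize import least_squares
D=[([-1.235,.3203,1.5657,0,1.2574,-.02],[.2002,-.5385,.2415],[-.0009,.9842,.177,-.0001]),
([.1257,.1524,1.7394,-.0004,1.2489,1.3402],[.4727,.0712,.2624],None),
([.3732,.3198,1.4961,-.0007,1.3273,1.2633],[.5397,.2235,.2692],None),
([.3757,.3421,1.5528,-.0013,1.2352,.46],[.5441,.2266,.2338],[.003,.736,.677,.005]),
([.0614,.3317,2.0904,-.0002,.7268,-1.331],[.4448,.0388,.0623],[-.004,.089,.996,-.001]),
([-.2157,.0823,1.1374,-.0002,1.9245,-1.6078],[.4401,-.0847,.5426],[-.001,.089,.996,0]),
([-.241,.1546,.2155,-.0009,2.6248,-1.6343],[.3041,-.0631,.8007],[.072,.089,.993,-.011]),
([.7111,-.0831,.2146,-.6665,2.6252,-1.3254],[.1399,.0118,.8596],[.208,.088,.974,-.009]),
([.1923,.0036,.2153,-.2058,2.6249,-1.3978],[.2043,.0199,.8406],[.152,.086,.985,-.01]),
([-.3591,.3755,.2149,.1114,2.0846,-1.676],[.5827,-.1747,.7497],[.234,.085,.968,-.013]),
([-.3772,.4352,.2151,.1205,1.9357,-1.6939],[.6514,-.2086,.7338],[.277,.086,.957,-.021]),
([.1062,-.1642,2.2367,-.2732,.5539,-1.0931],[.4121,.0116,.2393],[.27,.085,.959,-.022])]
rz=lambda a:R.from_euler('z',a); ry=lambda a:R.from_euler('y',a)
def fk(q,x):
    h,L1,ox,L2,oy,Lt,a,y0=x
    A=rz(q[0])*ry(q[1]); p=np.array([0,0,h])+rz(q[0]).apply([0,y0,0])+A.apply([0,oy*0,L1]); A=A*ry(q[2]); p=p+A.apply([ox,oy,L2])
    A=A*rz(q[3])*ry(q[4])*rz(q[5]); return p+A.apply([0,0,Lt]),A*rz(a)
def q2r(t): return R.from_quat([t[1],t[2],t[3],t[0]])
def res(x):
    o=[]
    for q,p,t in D:
        P,A=fk(q,x); o+=list(P-p)
        if t: o+=list(.2*(A.inv()*q2r(t)).as_rotvec())
    return o
LO=np.array([-3.11,-.84,.21,-1.34,.05,-2.56]); HI=np.array([3.11,2.01,2.61,4.49,2.63,2.56])
X=None
for a in (0,np.pi/2,np.pi,-np.pi/2):
    r=least_squares(res,[.15,.587,0,.4185,0,.317,a,0])
    if X is None or r.cost<best: X,best=r.x,r.cost
def ik(q0,p,A):
    f=lambda q: np.r_[fk(q,X)[0]-p,.3*(fk(q,X)[1].inv()*A).as_rotvec(),1e-4*(q-q0)]
    r=least_squares(f,np.clip(q0,LO+1e-3,HI-1e-3),bounds=(LO,HI)); e=f(r.x); return r.x,np.linalg.norm(e[:3]),np.linalg.norm(e[3:6])/.3
if __name__=='__main__': print(X,best,np.abs(res(X)).max())
E
cat > plan.py <<'E'
from fk import *
np.set_printoptions(precision=3,suppress=True)
from h import manip
s=manip.observe(); A=q2r(s['tool_rot']); A=q2r([.277,.086,.957,-.021]); q=np.array(s['joint_pos'])
def run(q,p0,p1,A0,spin,n=24):
    for k in range(1,n+1):
        f=k/n; q,e,ea=ik(q,np.array(p0)*(1-f)+np.array(p1)*f,A0*rz(spin*f))
        if k%6==0: print('  ',np.round(np.array(p0)*(1-f)+np.array(p1)*f,3),q,'err %.4f %.3f'%(e,ea))
    return q,p1,A0*rz(spin)
print('spin180'); q,p,A=run(q,s['tcp_pos'],[.40,-.16,.32],A,np.pi)
for t in ([.36,-.19,.25],[.33,-.12,.17],[.38,.05,.16],[.4515,.0383,.04]): print(t); q,p,A=run(q,p,t,A,0)
print('lift'); q,p,A=run(q,p,[.42,.0,.25],A,0)
print('spin'); q,p,A=run(q,p,[.42,-.1,.3],A,np.pi)
print('seat'); q,p,A=run(q,p,[.52,-.156,.15],A,0); q,p,A=run(q,p,[.52,-.156,.095],A,0)
E
python3 fk.py; python3 plan.py
```

```text
[ 0.14027951  0.59178828  0.02519448  0.41700889  1.0093601   0.30727058
  1.57072127 -0.99786614] 1.8983436423299603e-07 0.0001791600483057014
spin180
   [ 0.409 -0.031  0.26 ] [-0.0639 -0.2031  2.2142 -0.0999  0.5722 -0.6014] err 0.0000 0.000
   [ 0.406 -0.074  0.28 ] [-0.2371 -0.2202  2.1714  0.065   0.6296 -0.0993] err 0.0000 0.000
   [ 0.403 -0.117  0.3  ] [-0.4021 -0.2204  2.1189  0.195   0.7024  0.4485] err 0.0000 0.000
   [ 0.4  -0.16  0.32] [-0.5513 -0.2061  2.0574  0.289   0.7824  1.046 ] err 0.0000 0.000
[0.36, -0.19, 0.25]
   [ 0.39  -0.167  0.302] [-0.5947 -0.2026  2.0999  0.3315  0.7514  0.9689] err 0.0000 0.000
   [ 0.38  -0.175  0.285] [-0.6395 -0.1964  2.1413  0.3779  0.7213  0.8855] err 0.0000 0.000
   [ 0.37  -0.183  0.268] [-0.6856 -0.1872  2.1815  0.4286  0.6925  0.7954] err 0.0000 0.000
   [ 0.36 -0.19  0.25] [-0.7329 -0.1747  2.2207  0.4837  0.6648  0.6982] err 0.0000 0.000
[0.33, -0.12, 0.17]
   [ 0.353 -0.173  0.23 ] [-0.6996 -0.1827  2.2829  0.4995  0.6032  0.6986] err 0.0000 0.000
   [ 0.345 -0.155  0.21 ] [-0.6612 -0.187   2.3446  0.5191  0.5373  0.6994] e
[... 1748 characters left out ...]
 2.4167  2.0639  0.05    2.56  ] err 0.0507 0.263
   [ 0.47  -0.128  0.225] [-0.308   0.0165  2.3823  2.0519  0.05    2.56  ] err 0.0387 0.210
   [ 0.495 -0.142  0.188] [-0.3194  0.1076  2.3417  2.0408  0.05    2.56  ] err 0.0283 0.162
   [ 0.52  -0.156  0.15 ] [-0.3298  0.1996  2.2955  2.0304  0.05    2.56  ] err 0.0195 0.120
   [ 0.52  -0.156  0.136] [-0.337   0.2208  2.2966  2.0234  0.0613  2.56  ] err 0.0165 0.101
   [ 0.52  -0.156  0.122] [-0.3457  0.2426  2.2975  2.0151  0.0749  2.56  ] err 0.0135 0.083
   [ 0.52  -0.156  0.109] [-0.3535  0.2648  2.2975  2.0075  0.0871  2.56  ] err 0.0106 0.065
   [ 0.52  -0.156  0.095] [-0.3605  0.2873  2.2966  2.0005  0.0982  2.56  ] err 0.0076 0.047
```

```bash
cat > sol.py <<'E'
from fk import *
np.set_printoptions(precision=3,suppress=True)
A0=q2r([.277,.086,.957,-.021])
lc=np.array([.4475,.0388,.030]); pick=np.array([.4515,.0383,.040]); seat=np.array([.523,-.1563,.092])
off=(A0*rz(np.pi)*A0.inv()).apply(pick-lc); place=seat+off
if __name__=='__main__':
    print('place tcp',place,'lid z',(A0*rz(np.pi)*A0.inv()).apply([0,0,1]))
    rng=np.random.default_rng(0)
    for nm,p in (('pick',pick),('place',place)):
        for sp in (0,np.pi):
            S=[]
            for k in range(40):
                q0=rng.uniform(LO,HI); q0[0]=rng.uniform(-.8,.8)
                q,e,ea=ik(q0,p,A0*rz(sp))
                if e<.004 and ea<.06 and not any(np.abs(q-t[0]).max()<.1 for t in S): S.append((q,e,ea))
            print(nm,sp); [print('   ',*t) for t in S]
E
python3 sol.py
```

```text
place tcp [ 0.512 -0.155  0.093] lid z [-0.89   0.149  0.43 ]
pick 0
    [0.183 0.318 2.492 3.882 0.273 1.161] 1.478910863320217e-07 8.266948845507573e-07
pick 3.141592653589793
    [ 0.183  0.318  2.492  3.882  0.273 -1.98 ] 7.103407685367056e-07 3.896529610276765e-06
place 0
    [-0.366  0.265  2.254  0.837  0.126 -2.56 ] 0.0029587544697589033 0.020510198070527855
place 3.141592653589793
    [-0.38   0.27   2.27   1.167  0.124  0.238] 3.2366104259079574e-07 1.9932879182150274e-06
```

```bash
cat > plan2.py <<'E'
from sol import *
from h import manip
s=manip.observe(); q=np.array(s['joint_pos']); A=q2r(s['tool_rot']); A=A0
def run(q,p0,p1,A0,spin,n=24,v=12):
    for k in range(1,n+1):
        f=k/n; q1,e,ea=ik(q,np.array(p0)*(1-f)+np.array(p1)*f,A0*rz(spin*f)); d=np.abs(q1-q).max(); q=q1
        if k%v==0: print('  ',np.round(np.array(p0)*(1-f)+np.array(p1)*f,3),q,'err %.4f %.3f step %.3f'%(e,ea,d))
    return q,p1,A0*rz(spin)
if __name__=='__main__':
    p=s['tcp_pos']
    for t,sp in (([.40,-.20,.30],np.pi),([.40,-.27,.13],0),([.40,-.25,.08],0),([.38,-.10,.09],0),([.40,.045,.12],0),([.40,.045,.12],np.pi),(pick,0),([.43,.04,.14],0),([.43,.04,.14],-np.pi),(place+[-.06,.01,.08],0),(place,0)):
        print(t,sp); q,p,A=run(q,p,t,A,sp)
E
python3 plan2.py
```

```text
[0.4, -0.2, 0.3] 3.141592653589793
   [ 0.406 -0.094  0.27 ] [-0.3138 -0.2019  2.1858  0.1394  0.6043 -0.2268] err 0.0000 0.000 step 0.078
   [ 0.4 -0.2  0.3] [-0.6671 -0.1516  2.0692  0.3834  0.7563  0.865 ] err 0.0000 0.000 step 0.102
[0.4, -0.27, 0.13] 0
   [ 0.4   -0.235  0.215] [-0.7541 -0.0224  2.1956  0.5871  0.5645  0.5586] err 0.0000 0.000 step 0.031
   [ 0.4  -0.27  0.13] [-0.8291  0.154   2.2876  0.9742  0.4087  0.0668] err 0.0000 0.000 step 0.051
[0.4, -0.25, 0.08] 0
   [ 0.4   -0.26   0.105] [-0.8088  0.1947  2.3359  1.1705  0.3551 -0.1272] err 0.0000 0.000 step 0.019
   [ 0.4  -0.25  0.08] [-0.7876  0.2421  2.3823  1.4391  0.3192 -0.3926] err 0.0000 0.000 step 0.025
[0.38, -0.1, 0.09] 0
   [ 0.39  -0.175  0.085] [-0.6175  0.164   2.4845  1.6669  0.2365 -0.4747] err 0.0000 0.000 step 0.022
   [ 0.38 -0.1   0.09] [-0.3728  0.0938  2.5567  2.0815  0.1264 -0.6763] err 0.0000 0.000 step 0.056
[0.4, 0.045, 0.12] 0
   [ 0.39  -0.028  0.105] [-0.0608  0.053   2.5455  4.2338  0.058  -2.56  ] err 0.0022 0.010 step 0.020
   [0.4   0.045 0.12 ] [ 0.2364  0.0716  2.5353  4.4895  0.2
[... 702 characters left out ...]
, 0.04, 0.14] -3.141592653589793
   [0.43 0.04 0.14] [ 0.1683  0.0722  2.483   4.49    0.1623 -1.0605] err 0.0178 0.086 step 0.131
   [0.43 0.04 0.14] [ 0.1772  0.0758  2.488   4.4348  0.1722 -2.56  ] err 0.0187 0.089 step 0.060
[ 0.4524 -0.1447  0.1727] 0
   [ 0.441 -0.052  0.156] [-0.1108  0.05    2.4592  4.1901  0.05   -2.56  ] err 0.0194 0.096 step 0.015
   [ 0.452 -0.145  0.173] [-0.2835  0.0724  2.4113  4.0478  0.05   -2.56  ] err 0.0273 0.165 step 0.014
[ 0.5124 -0.1547  0.0927] 0
   [ 0.482 -0.15   0.133] [-0.399   0.1532  2.2781  0.6642  0.2018  0.7318] err 0.0000 0.000 step 0.025
   [ 0.512 -0.155  0.093] [-0.3801  0.27    2.2702  1.1669  0.124   0.2383] err 0.0000 0.000 step 0.059
```

```bash
cat > plan3.py <<'E'
from sol import *
from h import manip
def run(q,p0,p1,A,spin,n=16,v=8):
    p0=np.array(p0);p1=np.array(p1); w=0
    for k in range(1,n+1):
        f=k/n; q1,e,ea=ik(q,p0*(1-f)+p1*f,A*rz(spin*f)); w=max(w,np.abs(q1-q).max()); q=q1
        if k%v==0: print('  ',np.round(p0*(1-f)+p1*f,3),q,'err %.4f %.3f step %.2f'%(e,ea,w))
    return q,p1,A*rz(spin)
if __name__=='__main__':
    s=manip.observe(); q=np.array(s['joint_pos']); p=s['tcp_pos']; A=A0
    pi=np.pi
    for t,sp in (([.40,-.20,.30],pi),([.40,-.26,.10],0),([.38,-.16,.065],0),([.37,-.06,.065],0),([.385,.04,.07],0),([.41,.043,.07],pi),(pick,0),([.42,0,.065],0),([.40,-.06,.085],0),([.40,-.06,.085],-pi),([.42,-.14,.12],0),(place+[-.03,.005,.06],0),(place,0)):
        print(np.round(t,3),sp); q,p,A=run(q,p,t,A,sp)
E
python3 plan3.py
```

```text
[ 0.4 -0.2  0.3] 3.141592653589793
   [ 0.406 -0.094  0.27 ] [-0.3138 -0.2019  2.1858  0.1394  0.6043 -0.2268] err 0.0000 0.000 step 0.12
   [ 0.4 -0.2  0.3] [-0.6671 -0.1516  2.0692  0.3834  0.7563  0.865 ] err 0.0000 0.000 step 0.15
[ 0.4  -0.26  0.1 ] 0
   [ 0.4  -0.23  0.2 ] [-0.7424 -0.0069  2.227   0.6253  0.5206  0.522 ] err 0.0000 0.000 step 0.06
   [ 0.4  -0.26  0.1 ] [-0.8088  0.2054  2.3426  1.2144  0.3486 -0.174 ] err 0.0000 0.000 step 0.12
[ 0.38  -0.16   0.065] 0
   [ 0.39  -0.21   0.082] [-0.7151  0.196   2.4475  1.5551  0.2826 -0.4478] err 0.0000 0.000 step 0.05
   [ 0.38  -0.16   0.065] [-0.5923  0.2032  2.5466  2.0888  0.2572 -0.8859] err 0.0000 0.000 step 0.08
[ 0.37  -0.06   0.065] 0
   [ 0.375 -0.11   0.065] [-0.4215  0.174   2.6006  2.4928  0.2257 -1.1383] err 0.0000 0.000 step 0.06
   [ 0.37  -0.06   0.065] [-0.2098  0.1416  2.61    2.9943  0.1572 -1.4493] err 0.0050 0.017 step 0.09
[0.385 0.04  0.07 ] 0
   [ 0.378 -0.01   0.068] [ 0.026   0.1461  2.61    3.7064  0.191  -1.9502] err 0.0021 0.007 step 0.10
   [0.385 0.04  0.07 ] [ 0.2421  0.1617  2.5841  4.175  
[... 1161 characters left out ...]
000 step 0.20
[ 0.42 -0.14  0.12] 0
   [ 0.41  -0.1    0.103] [-0.3305  0.0991  2.483   1.5392  0.0879 -0.0944] err 0.0000 0.000 step 0.22
   [ 0.42 -0.14  0.12] [-0.4533  0.0901  2.4126  1.018   0.179   0.3286] err 0.0000 0.000 step 0.22
[ 0.482 -0.15   0.153] 0
   [ 0.451 -0.145  0.136] [-0.4235  0.1013  2.331   0.7074  0.2112  0.6687] err 0.0000 0.000 step 0.05
   [ 0.482 -0.15   0.153] [-0.399   0.1173  2.249   0.5095  0.2562  0.8906] err 0.0000 0.000 step 0.05
[ 0.512 -0.155  0.093] 0
   [ 0.497 -0.152  0.123] [-0.3892  0.1927  2.2627  0.7265  0.1793  0.6761] err 0.0000 0.000 step 0.04
   [ 0.512 -0.155  0.093] [-0.3801  0.27    2.2702  1.1669  0.124   0.2383] err 0.0000 0.000 step 0.07
```

```bash
cat > leg.py <<'E'
from h import *
import sys
# args: x,y,z,spindeg ...  -> increments per call, each from the pose expected at its start
s=manip.observe(); A=rot(s['tool_rot']); p=np.array(s['tcp_pos']); M=A.as_matrix()
print('t',round(s['time'],2),p,np.array(s['joint_pos']),'F',np.array(s['wrist_force']),s['finger_gap'],'tilt',np.degrees(np.arccos(-M[2,2])),'az',np.degrees(np.arctan2(M[1,2],M[0,2])),'yz',M[2,1])
for a in sys.argv[1:]:
    x,y,z,sp=map(float,a.split(',')); t=np.array([x,y,z]); d=A.inv().apply(t-p)/.25
    print(a,'->',np.round(d,3),round(sp/60,3),'rows',np.ceil(max(np.linalg.norm(d)*6,abs(sp)/7.16)))
    A=A*R.from_euler('z',sp,degrees=True); p=t
E
python3 leg.py .405,-.06,.27,57 .402,-.14,.29,57 .40,-.20,.30,57 .40,-.26,.10,9
```

```text
t 19.37 [0.4121 0.0116 0.2393] [ 0.1062 -0.1642  2.2367 -0.2732  0.5539 -1.0931] F [-0.9111 -0.4621 -0.5783] 0.03417725600418337 tilt 31.448347949192407 az -9.703658693449432 yz 0.0036854253007183244
.405,-.06,.27,57 -> [-0.083 -0.287 -0.094] 0.95 rows 8.0
.402,-.14,.29,57 -> [-0.309 -0.106 -0.046] 0.95 rows 8.0
.40,-.20,.30,57 -> [-0.197  0.143 -0.017] 0.95 rows 8.0
.40,-.26,.10,9 -> [-0.414  0.177  0.704] 0.15 rows 6.0
```

Request:
arm_command(
  increments="-0.083 -0.287 -0.094 0.95;-0.083 -0.287 -0.094 0.95;-0.083 -0.287 -0.094 0.95;-0.083 -0.287 -0.094 0.95;-0.083 -0.287 -0.094 0.95;-0.083 -0.287 -0.094 0.95;-0.083 -0.287 -0.094 0.95;-0.083 -0.287 -0.094 0.95",
)

```text
time: 20.03
tcp_pos: [0.4119, -0.061, 0.278]
tool_rot: [0.254, 0.534, 0.798, 0.115]
wrist_force: [0.4, -0.6, -0.3]
finger_gap: 0.0342
finger_force: 0.0
```

Request:
arm_command(
  increments="-0.309 -0.106 -0.046 0.95;-0.309 -0.106 -0.046 0.95;-0.309 -0.106 -0.046 0.95;-0.309 -0.106 -0.046 0.95;-0.309 -0.106 -0.046 0.95;-0.309 -0.106 -0.046 0.95;-0.309 -0.106 -0.046 0.95;-0.309 -0.106 -0.046 0.95",
)

```text
time: 20.7
tcp_pos: [0.4084, -0.141, 0.2977]
tool_rot: [0.168, 0.85, 0.446, 0.222]
wrist_force: [0.5, 0.5, 0.2]
finger_gap: 0.0347
finger_force: 0.0
```

Request:
arm_command(
  increments="-0.197 0.143 -0.017 0.95;-0.197 0.143 -0.017 0.95;-0.197 0.143 -0.017 0.95;-0.197 0.143 -0.017 0.95;-0.197 0.143 -0.017 0.95;-0.197 0.143 -0.017 0.95;-0.197 0.143 -0.017 0.95;-0.197 0.143 -0.017 0.95",
)

```text
time: 21.37
tcp_pos: [0.4062, -0.201, 0.3076]
tool_rot: [0.042, 0.96, -0.013, 0.275]
wrist_force: [-0.2, 0.2, -0.0]
finger_gap: 0.0342
finger_force: 0.0
```

```bash
python3 leg.py .40,-.26,.10,9 .38,-.16,.065,0 .385,-.06,.065,0
```

```text
t 21.37 [ 0.4062 -0.201   0.3076] [-0.657  -0.1476  2.0468  0.3711  0.7687  0.7354] F [-0.1744  0.1758 -0.0223] 0.03416831271404769 tilt 32.315792321986066 az -9.50353144243832 yz 0.07359852625529248
.40,-.26,.10,9 -> [-0.46   0.175  0.709] 0.15 rows 6.0
.38,-.16,.065,0 -> [-0.205 -0.377  0.041] 0.0 rows 3.0
.385,-.06,.065,0 -> [-0.047 -0.397 -0.025] 0.0 rows 3.0
```

Request:
arm_command(
  increments="-0.46 0.175 0.709 0.135;-0.46 0.175 0.709 0.135;-0.46 0.175 0.709 0.135;-0.46 0.175 0.709 0.135;-0.46 0.175 0.709 0.135;-0.46 0.175 0.709 0.135;-0.46 0.175 0.709 0.135;-0.46 0.175 0.709 0.135",
)

```text
time: 22.03
tcp_pos: [0.3992, -0.2604, 0.0977]
tool_rot: [0.022, 0.958, -0.08, 0.275]
wrist_force: [0.9, -0.5, -0.6]
finger_gap: 0.0342
finger_force: 0.0
```

```bash
python3 leg.py .38,-.16,.065,0 .385,-.06,.065,0 .385,.044,.07,0
```

```text
t 22.03 [ 0.3992 -0.2604  0.0977] [-0.8108  0.21    2.3435  1.2174  0.3484 -0.1935] F [ 0.9494 -0.4711 -0.5627] 0.034182182832694155 tilt 32.051344092972364 az -9.325790180855645 yz -0.0015656613705627848
.38,-.16,.065,0 -> [-0.19  -0.383  0.036] 0.0 rows 3.0
.385,-.06,.065,0 -> [-0.039 -0.398 -0.024] 0.0 rows 3.0
.385,.044,.07,0 -> [-0.048 -0.41  -0.053] 0.0 rows 3.0
```

Request:
arm_command(
  increments="-0.06 -0.12 0.012 0;-0.12 -0.25 0.024 0;-0.19 -0.383 0.036 0;-0.19 -0.383 0.036 0;-0.19 -0.383 0.036 0",
)

```text
time: 22.45
tcp_pos: [0.3808, -0.1589, 0.0676]
tool_rot: [0.023, 0.957, -0.078, 0.278]
wrist_force: [-0.3, -0.3, -0.9]
finger_gap: 0.0343
finger_force: 0.0
```

Request:
arm_command(
  increments="-0.01 -0.1 -0.006 0;-0.02 -0.2 -0.012 0;-0.03 -0.3 -0.018 0;-0.039 -0.398 -0.024 0;-0.039 -0.398 -0.024 0;-0.039 -0.398 -0.024 0",
)

```text
time: 22.95
tcp_pos: [0.3868, -0.0587, 0.0681]
tool_rot: [0.023, 0.957, -0.077, 0.279]
wrist_force: [-0.3, 0.3, -0.1]
finger_gap: 0.034
finger_force: 0.0
```

```bash
python3 leg.py .385,.044,.07,57 .39,.046,.07,57 .40,.047,.07,57 .40,.047,.07,9
```

```text
t 22.95 [ 0.3868 -0.0587  0.0681] [-0.1932  0.1627  2.602   3.053   0.1909 -1.5109] F [-0.2857  0.3053 -0.1142] 0.0340061256012147 tilt 32.501376889179994 az -9.28061068614905 yz 0.0004157489031267475
.385,.044,.07,57 -> [-0.058 -0.404 -0.046] 0.95 rows 8.0
.39,.046,.07,57 -> [-0.001 -0.019  0.01 ] 0.95 rows 8.0
.40,.047,.07,57 -> [-0.023 -0.026  0.021] 0.95 rows 8.0
.40,.047,.07,9 -> [0. 0. 0.] 0.15 rows 2.0
```

Request:
arm_command(
  increments="0 0 0 0.95;0 0 0 0.95;0 0 0 0.95;0 0 0 0.95;0 0 0 0.95;0 0 0 0.95;0 0 0 0.95;0 0 0 0.95",
)

```text
time: 23.62
tcp_pos: [0.3872, -0.0603, 0.0683]
tool_rot: [-0.114, 0.802, -0.528, 0.256]
wrist_force: [0.7, -0.9, -0.1]
finger_gap: 0.0341
finger_force: 0.0
```

Request:
arm_command(
  increments="0 0 0 0.95;0 0 0 0.95;0 0 0 0.95;0 0 0 0.95;0 0 0 0.95;0 0 0 0.95;0 0 0 0.95;0 0 0 0.95",
)

```text
time: 24.28
tcp_pos: [0.3872, -0.0603, 0.0682]
tool_rot: [0.222, -0.453, 0.846, -0.171]
wrist_force: [-0.7, -0.0, 0.2]
finger_gap: 0.0343
finger_force: 0.0
```

Request:
arm_command(
  increments="0 0 0 0.95;0 0 0 0.95;0 0 0 0.95;0 0 0 0.95;0 0 0 0.95;0 0 0 0.95;0 0 0 0.95;0 0 0 0.95",
)

```text
time: 24.95
tcp_pos: [0.3872, -0.0603, 0.0683]
tool_rot: [0.277, 0.006, 0.96, -0.044]
wrist_force: [0.0, -0.5, -0.6]
finger_gap: 0.0341
finger_force: 0.0
```

Request:
arm_command(
  increments="0 0 0 0.15;0 0 0 0.15;0 0 0 0.15",
)

```text
time: 25.2
tcp_pos: [0.387, -0.0603, 0.0681]
tool_rot: [0.279, 0.078, 0.957, -0.023]
wrist_force: [-0.2, 0.2, 0.1]
finger_gap: 0.0345
finger_force: 0.0
```

```bash
python3 leg.py .385,.048,.07,0
python3 - <<'E'
from h import *
for n in ('scene','top'):
    c=capture(n)
    for o in spotter.pinpoint(c,'lid_center'): print(round(o['p'],2),np.array(o['centre']))
E
```

```text
t 25.2 [ 0.387  -0.0603  0.0681] [-0.1982  0.1633  2.6014  3.0456  0.1912  1.6354] F [-0.2165  0.1643  0.0611] 0.03449568513249085 tilt 32.51674919668056 az -9.412937661522033 yz -0.0005579224665838226
.385,.048,.07,0 -> [ 0.062  0.426 -0.049] 0.0 rows 3.0
0.68 [0.4514 0.0398 0.0311]
0.68 [0.6338 0.4451 0.0321]
0.6 [0.6357 0.4447 0.0298]
0.58 [ 0.289  -0.2037  0.0288]
0.57 [0.4492 0.0388 0.0346]
```

Request:
arm_command(
  increments="0.015 0.1 -0.01 0;0.03 0.2 -0.02 0;0.045 0.3 -0.033 0;0.062 0.427 -0.046 0;0.062 0.427 -0.046 0;0.062 0.427 -0.046 0;0.062 0.427 -0.046 0",
)

```text
time: 25.98
tcp_pos: [0.3844, 0.0503, 0.0682]
tool_rot: [0.277, 0.077, 0.957, -0.022]
wrist_force: [-0.6, 0.6, 0.1]
finger_gap: 0.034
finger_force: 0.0
```

```bash
python3 leg.py .41,.0445,.07,0 .4515,.0383,.041,0
```

```text
t 25.98 [0.3844 0.0503 0.0682] [0.2829 0.1705 2.583  4.2079 0.2652 0.9014] F [-0.5722  0.6034  0.111 ] 0.03399105345280168 tilt 32.292514175328684 az -9.222262823996761 yz -0.000294376979270948
.41,.0445,.07,0 -> [-0.092 -0.007  0.05 ] 0.0 rows 1.0
.4515,.0383,.041,0 -> [-0.08   0.002  0.188] 0.0 rows 2.0
```

Request:
arm_command(
  increments="-0.05 -0.004 0.025 0;-0.092 -0.007 0.05 0;-0.115 -0.007 0.1 0;-0.14 -0.006 0.15 0;-0.16 -0.006 0.2 0;-0.172 -0.005 0.238 0;-0.172 -0.005 0.238 0;-0.172 -0.005 0.238 0",
)

```text
time: 26.65
tcp_pos: [0.4516, 0.0351, 0.0404]
tool_rot: [0.277, 0.079, 0.957, -0.024]
wrist_force: [-0.2, 0.5, 0.3]
finger_gap: 0.0339
finger_force: 0.0
```

```bash
python3 leg.py .4515,.0383,.040,0
python3 - <<'E'
from h import *
c=capture('wrist'); save(c,'w5')
E
```

```text
t 26.65 [0.4516 0.0351 0.0404] [0.1732 0.3165 2.493  3.8694 0.2709 1.1493] F [-0.2141  0.5496  0.3134] 0.03387788715834073 tilt 32.252748187558154 az -9.567048907134891 yz -0.0015323003289118772
.4515,.0383,.040,0 -> [0.003 0.012 0.   ] 0.0 rows 1.0
```

View pics/w5.png

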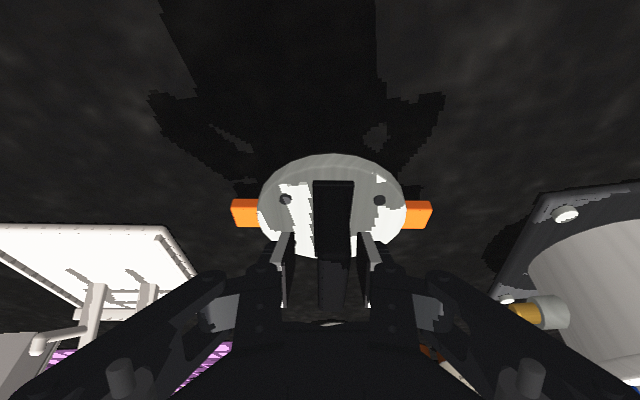

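The wrist picture shows the bar at (332,230) midway between the open fingers, at (283,270) and (372,270), and the ears at (245,213) and (417,213). I'll centre by 3 mm and close.

Request:
arm_command(
  increments="0.003 0.008 0 0;0.003 0.008 0 0;0.003 0.008 0 0;0.003 0.008 0 0;0.003 0.008 0 0;0.003 0.008 0 0;0.003 0.008 0 0;0.003 0.008 0 0",
  gripper=0,
)

```text
time: 27.37
tcp_pos: [0.4505, 0.038, 0.0405]
tool_rot: [0.277, 0.078, 0.957, -0.023]
wrist_force: [-3.6, 2.1, 6.4]
finger_gap: 0.013
finger_force: 62.5
```

```bash
python3 leg.py .435,.005,.068,0 .405,-.06,.09,0
```

```text
t 27.37 [0.4505 0.038  0.0405] [0.1822 0.3158 2.4946 3.8779 0.2735 1.1478] F [-3.5569  2.0703  6.4026] 0.013016100769665029 tilt 32.28526568674108 az -9.413455714153052 yz -0.0009449182029419856
.435,.005,.068,0 -> [-0.025 -0.141 -0.114] 0.0 rows 2.0
.405,-.06,.09,0 -> [ 0.018 -0.276 -0.115] 0.0 rows 2.0
```

Request:
arm_command(
  increments="-0.021 0 -0.034 0;-0.023 -0.045 -0.065 0;-0.025 -0.095 -0.09 0;-0.025 -0.141 -0.114 0;-0.025 -0.141 -0.114 0;-0.025 -0.141 -0.114 0",
)

```text
time: 27.87
tcp_pos: [0.4352, 0.0043, 0.0678]
tool_rot: [0.277, 0.079, 0.957, -0.023]
wrist_force: [-0.3, 0.5, -1.8]
finger_gap: 0.0132
finger_force: 61.1
```

```bash
python3 leg.py .395,-.055,.083,0
python3 - <<'E'
from fk import *
from h import manip
np.set_printoptions(precision=3,suppress=True)
from sol import place
s=manip.observe(); q=np.array(s['joint_pos']); A=q2r(s['tool_rot']); p=np.array(s['tcp_pos'])
from plan3 import run
for t,sp in (([.395,-.055,.083],0),([.395,-.055,.083],-np.pi),([.40,-.12,.09],0),([.42,-.14,.13],0),(place+[-.02,.0035,.075],0)):
    q,p,A=run(q,p,t,A,sp)
E
```

```text
t 27.87 [0.4352 0.0043 0.0678] [0.0729 0.2163 2.5032 3.925  0.1802 0.997 ] F [-0.3351  0.534  -1.763 ] 0.013161157842349168 tilt 32.28370558965189 az -9.52585093662666 yz -0.0009509988237403205
.395,-.055,.083,0 -> [ 0.069 -0.26  -0.115] 0.0 rows 2.0
   [ 0.415 -0.025  0.075] [-0.038  0.169  2.536  3.65   0.14   1.173] err 0.0000 0.000 step 0.04
   [ 0.395 -0.055  0.083] [-0.168  0.122  2.56   3.134  0.104  1.576] err 0.0000 0.000 step 0.09
   [ 0.395 -0.055  0.083] [-0.168  0.122  2.56   3.134  0.104  0.005] err 0.0000 0.000 step 0.20
   [ 0.395 -0.055  0.083] [-0.168  0.122  2.56   3.134  0.104 -1.566] err 0.0000 0.000 step 0.20
   [ 0.398 -0.088  0.086] [-0.298  0.123  2.538  2.411  0.105 -0.956] err 0.0000 0.000 step 0.09
   [ 0.4  -0.12  0.09] [-0.417  0.129  2.509  1.899  0.14  -0.546] err 0.0000 0.000 step 0.09
   [ 0.41 -0.13  0.11] [-0.436  0.094  2.453  1.254  0.15   0.089] err 0.0000 0.000 step 0.09
   [ 0.42 -0.14  0.13] [-0.453  0.068  2.397  0.861  0.2    0.474] err 0.0000 0.000 step 0.09
   [ 0.456 -0.146  0.149] [-0.419  0.085  2.303  0.585  0.244  0.783] err 0.0000 0.000 step 0.05
   [ 0.492 -0.151  0.168] [-0.392  0.107  2.208  0.418  0.298  0.976] err 0.0000 0.000 step 0.05
```

Lid is held and the path is feasible. Next I move to the spin spot and turn the tool a half turn the negative way.

Request:
arm_command(
  increments="0.017 -0.065 -0.029 0;0.035 -0.13 -0.058 0;0.052 -0.195 -0.087 0;0.069 -0.26 -0.115 0;0.069 -0.26 -0.115 0;0.069 -0.26 -0.115 0;0.069 -0.26 -0.115 0",
)

```text
time: 28.45
tcp_pos: [0.3955, -0.0545, 0.0828]
tool_rot: [0.277, 0.078, 0.957, -0.023]
wrist_force: [0.4, -0.8, -1.9]
finger_gap: 0.0135
finger_force: 61.1
```

Request:
arm_command(
  increments="0 0 0 -0.95;0 0 0 -0.95;0 0 0 -0.95;0 0 0 -0.95;0 0 0 -0.95;0 0 0 -0.95;0 0 0 -0.95;0 0 0 -0.95",
)

```text
time: 29.12
tcp_pos: [0.396, -0.0538, 0.0827]
tool_rot: [0.232, -0.391, 0.877, -0.153]
wrist_force: [-0.3, 0.2, -2.3]
finger_gap: 0.0132
finger_force: 61.2
```

```bash
python3 leg.py
```

```text
t 29.12 [ 0.396  -0.0538  0.0827] [-0.1638  0.1242  2.5586  3.1404  0.1045  0.5694] F [-0.3392  0.238  -2.2757] 0.013186269869928265 tilt 32.26934161893427 az -9.374297772620661 yz -0.4499368887819082
```

Request:
arm_command(
  increments="0 0 0 -0.95;0 0 0 -0.95;0 0 0 -0.95;0 0 0 -0.95;0 0 0 -0.95;0 0 0 -0.95;0 0 0 -0.95;0 0 0 -0.95",
)

```text
time: 29.78
tcp_pos: [0.3959, -0.0537, 0.0826]
tool_rot: [-0.131, 0.762, -0.584, 0.245]
wrist_force: [0.1, -0.4, -3.1]
finger_gap: 0.0132
finger_force: 61.2
```

Request:
arm_command(
  increments="0 0 0 -0.95;0 0 0 -0.95;0 0 0 -0.95;0 0 0 -0.95;0 0 0 -0.95;0 0 0 -0.95;0 0 0 -0.95;0 0 0 -0.95",
)

```text
time: 30.45
tcp_pos: [0.3959, -0.0538, 0.0826]
tool_rot: [0.002, 0.949, -0.15, 0.278]
wrist_force: [-0.7, 0.1, -2.3]
finger_gap: 0.0135
finger_force: 61.2
```

```bash
python3 leg.py .40,-.12,.09,0 .42,-.14,.13,0 .492,-.151,.168,0
```

```text
t 30.45 [ 0.3959 -0.0538  0.0826] [-0.1639  0.1243  2.5587  3.1404  0.1044 -1.4202] F [-0.7472  0.0808 -2.2728] 0.013491538787083231 tilt 32.25716463399581 az -9.375265010769741 yz -0.07956837604163525
.40,-.12,.09,0 -> [0.104 0.246 0.007] 0.0 rows 2.0
.42,-.14,.13,0 -> [ 0.171  0.041 -0.086] 0.0 rows 2.0
.492,-.151,.168,0 -> [ 0.323 -0.052  0.027] 0.0 rows 2.0
```

Request:
arm_command(
  increments="0.02 0.06 0.002 -0.14;0.05 0.12 0.004 -0.14;0.08 0.18 0.006 -0.14;0.104 0.246 0.007 -0.14;0.104 0.246 0.007 -0.14;0.104 0.246 0.007 -0.14;0.104 0.246 0.007 -0.14;0.104 0.246 0.007 -0.14",
)

```text
time: 31.12
tcp_pos: [0.4001, -0.1214, 0.0901]
tool_rot: [0.022, 0.957, -0.083, 0.277]
wrist_force: [0.0, 1.2, -2.4]
finger_gap: 0.0132
finger_force: 61.2
```

```bash
python3 leg.py .42,-.14,.13,0 .485,-.15,.172,0
```

```text
t 31.12 [ 0.4001 -0.1214  0.0901] [-0.4223  0.1297  2.5079  1.8875  0.1435 -0.5306] F [ 0.0256  1.2486 -2.4328] 0.013160515716343477 tilt 32.31107369354549 az -9.47174360438191 yz -0.004121203744353652
.42,-.14,.13,0 -> [ 0.162  0.059 -0.086] 0.0 rows 2.0
.485,-.15,.172,0 -> [ 0.312 -0.006 -0.001] 0.0 rows 2.0
```

Request:
arm_command(
  increments="0.05 0.02 -0.028 0;0.1 0.04 -0.056 0;0.162 0.059 -0.086 0;0.162 0.059 -0.086 0;0.162 0.059 -0.086 0",
)

```text
time: 31.53
tcp_pos: [0.4188, -0.1337, 0.1255]
tool_rot: [0.017, 0.957, -0.081, 0.279]
wrist_force: [-0.2, 0.5, -2.1]
finger_gap: 0.0129
finger_force: 61.1
```

Request:
arm_command(
  increments="0.1 -0.002 0 0;0.2 -0.004 0 0;0.312 -0.006 0 0;0.312 -0.006 0 0;0.312 -0.006 0 0",
)

```text
time: 31.95
tcp_pos: [0.4858, -0.1439, 0.1687]
tool_rot: [0.017, 0.956, -0.08, 0.28]
wrist_force: [-1.5, 0.2, -1.7]
finger_gap: 0.0132
finger_force: 61.1
```

```bash
python3 leg.py
python3 - <<'E'
from h import *
for n in ('scene','top'):
    c=capture(n); 
    for l in ('lid_center','seat','stand'):
        for o in spotter.pinpoint(c,l): print(n,l,round(o['p'],2),np.array(o['centre']),proj(c,o['centre']))
    if n=='scene': cv2.imwrite('pics/s6.png',cv2.resize(c['img'][120:250,290:480],(800,547),interpolation=cv2.INTER_CUBIC)[:,:,::-1])
E
```

```text
t 31.95 [ 0.4858 -0.1439  0.1687] [-0.3902  0.0925  2.2263  0.4638  0.2966  0.9397] F [-1.5324  0.2136 -1.6806] 0.013239042525289079 tilt 32.63716127255889 az -8.327258273251804 yz -0.012142084366013696
scene lid_center 0.8 [ 0.4971 -0.1484  0.1634] [389.4108 156.9488]
scene lid_center 0.75 [0.6355 0.4483 0.0318] [196.5572 235.4993]
scene seat 0.74 [ 0.5286 -0.1574  0.0938] [382.366  168.1871]
scene stand 0.88 [ 0.5224 -0.1541  0.004 ] [379.6271 190.0826]
scene stand 0.53 [0.5408 0.2264 0.0994] [277.853  209.2102]
top lid_center 0.85 [0.6343 0.4404 0.0289] [223.4259 159.5335]
top lid_center 0.8 [ 0.4882 -0.1472  0.1649] [422.4358 207.2229]
top seat 0.63 [ 0.5207 -0.1552  0.0916] [420.3915 197.9564]
top stand 0.78 [ 0.5192 -0.1531  0.    ] [414.183 201.112]
```

View pics/s6.png

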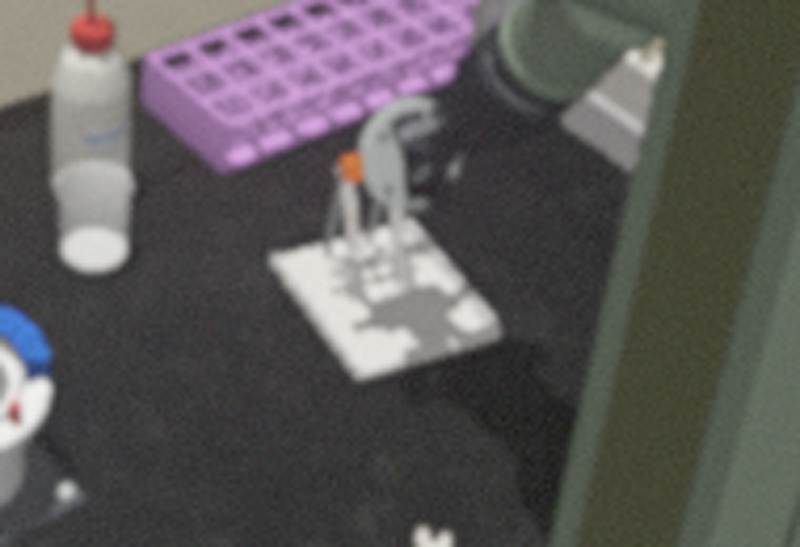

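```bash
python3 leg.py .5332,-.1583,.1498,0 .5163,-.1552,.1082,0 .5128,-.1545,.0933,0
```

```text
t 32.35 [ 0.4825 -0.1451  0.167 ] [-0.3938  0.0913  2.2315  0.459   0.2952  0.9435] F [ 0.2927  0.0758 -1.7649] 0.013345546229436265 tilt 32.43184342015712 az -8.655593507259246 yz -0.01091101488489784
.5332,-.1583,.1498,0 -> [0.139 0.019 0.17 ] 0.0 rows 2.0
.5163,-.1552,.1082,0 -> [-0.147  0.001  0.104] 0.0 rows 2.0
.5128,-.1545,.0933,0 -> [-0.044  0.     0.043] 0.0 rows 1.0
```

Request:
arm_command(
  increments="0.046 0.006 0.056 -0.02;0.092 0.012 0.113 -0.02;0.139 0.019 0.17 -0.02;0.139 0.019 0.17 -0.02;0.139 0.019 0.17 -0.02",
)

```text
time: 32.77
tcp_pos: [0.5338, -0.1586, 0.1497]
tool_rot: [0.021, 0.958, -0.072, 0.278]
wrist_force: [-0.3, 0.4, -2.8]
finger_gap: 0.0134
finger_force: 60.9
```

```bash
python3 leg.py .5163,-.1552,.1082,0 .5128,-.1545,.0933,0;  python3 - <<'E'
from h import *
for n in ('scene','top'):
    c=capture(n); 
    for l in ('lid_center',):
        for o in spotter.pinpoint(c,l): print(n,l,round(o['p'],2),np.array(o['centre']),proj(c,o['centre']))
E
```

```text
t 32.77 [ 0.5338 -0.1586  0.1497] [-0.3755  0.1971  2.1551  0.4763  0.2633  0.9175] F [-0.2571  0.3622 -2.8033] 0.013391362885170064 tilt 32.41494303842934 az -8.652066165781862 yz 0.0004324863437154894
.5163,-.1552,.1082,0 -> [-0.149 -0.003  0.102] 0.0 rows 2.0
.5128,-.1545,.0933,0 -> [-0.044 -0.001  0.043] 0.0 rows 1.0
scene lid_center 0.69 [0.6372 0.4469 0.0316] [196.8134 234.9852]
scene lid_center 0.68 [ 0.5422 -0.1619  0.1438] [382.5796 153.2986]
top lid_center 0.82 [0.6364 0.4431 0.0287] [222.6005 158.8593]
top lid_center 0.64 [ 0.5404 -0.1613  0.1509] [426.5756 189.0439]
```

Request:
arm_command(
  increments="-0.05 -0.001 0.034 0;-0.1 -0.001 0.068 0;-0.149 -0.001 0.102 0;-0.149 -0.001 0.102 0;-0.149 -0.001 0.102 0",
)

```text
time: 33.38
tcp_pos: [0.5155, -0.1556, 0.1085]
tool_rot: [0.021, 0.957, -0.073, 0.278]
wrist_force: [0.7, -0.4, -2.2]
finger_gap: 0.0132
finger_force: 61.0
```

Request:
arm_command(
  increments="-0.01 0 0.01 0;-0.02 0 0.02 0;-0.03 0 0.03 0;-0.03 0 0.03 0",
)

```text
time: 33.72
tcp_pos: [0.5146, -0.1557, 0.0993]
tool_rot: [0.022, 0.957, -0.072, 0.28]
wrist_force: [-0.1, 0.1, -2.5]
finger_gap: 0.0134
finger_force: 61.0
```

```bash
python3 leg.py .5128,-.1545,.0933,0
```

```text
t 33.72 [ 0.5146 -0.1557  0.0993] [-0.3866  0.2605  2.2607  1.0997  0.1405  0.2746] F [-0.1404  0.1073 -2.4704] 0.013432829111393726 tilt 32.58994243789483 az -8.7572219575268 yz 0.0013410672540031116
.5128,-.1545,.0933,0 -> [-0.02  -0.004  0.016] 0.0 rows 1.0
```

Request:
arm_command(
  increments="-0.007 0 0.005 0;-0.013 0 0.009 0;-0.02 0 0.014 0;-0.02 0 0.014 0",
)

```text
time: 34.05
tcp_pos: [0.5142, -0.1556, 0.0956]
tool_rot: [0.022, 0.957, -0.072, 0.282]
wrist_force: [1.2, 3.0, 2.6]
finger_gap: 0.0131
finger_force: 61.6
```

Request:
arm_command(
  increments="-0.004 0 0.003 0;-0.007 0 0.005 0;-0.007 0 0.005 0",
)

```text
time: 34.3
tcp_pos: [0.5145, -0.1555, 0.0951]
tool_rot: [0.022, 0.956, -0.071, 0.283]
wrist_force: [-0.3, 4.1, 10.8]
finger_gap: 0.0132
finger_force: 63.0
```

```bash
python3 leg.py;  python3 - <<'E'
from h import *
for n in ('scene','top'):
    c=capture(n); 
    for o in spotter.pinpoint(c,'lid_center'): print(n,round(o['p'],2),np.array(o['centre']))
c=capture('wrist'); save(c,'w7')
E
```

```text
t 34.3 [ 0.5145 -0.1555  0.0951] [-0.388   0.2687  2.2714  1.2834  0.1334  0.0877] F [-0.2664  4.1177 10.7693] 0.013186677788302405 tilt 33.01987656338915 az -8.69447679111166 yz 0.0016128327274038054
scene 0.62 [0.6355 0.4503 0.0317]
scene 0.61 [ 0.5258 -0.1565  0.0903]
top 0.71 [ 0.5228 -0.1581  0.095 ]
top 0.64 [0.6358 0.4413 0.0283]
```

View pics/w7.png

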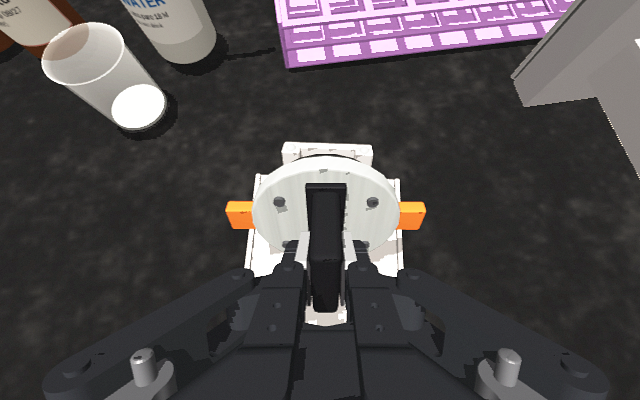

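The lid is on the pegs: the disc is at (326,210), centred under the slat top at (327,152), and the ears are level at (240,215) and (412,215). The beaker is upright and away. I'll nudge the lid against the slats, then release.

Request:
arm_command(
  increments="0.004 0 0.007 0;0.006 0 0.009 0;0.006 0 0.009 0",
)

```text
time: 34.8
tcp_pos: [0.5163, -0.1556, 0.0941]
tool_rot: [0.022, 0.956, -0.072, 0.283]
wrist_force: [-5.7, 4.3, 15.5]
finger_gap: 0.0134
finger_force: 63.9
```

```bash
python3 leg.py
```

```text
t 34.8 [ 0.5163 -0.1556  0.0941] [-0.3864  0.2727  2.2689  1.2917  0.1324  0.0812] F [-5.6695  4.254  15.4679] 0.013357864003986841 tilt 33.00344969904595 az -8.670295007609704 yz 0.00107693565899937
```

Request:
arm_command(
  increments="0 0 0 0;0 0 0 0;0 0 0 0;0 0 0 0;0 0 0 0;0 0 0 0",
  gripper=0.4,
)

```text
time: 35.3
tcp_pos: [0.5135, -0.1555, 0.0897]
tool_rot: [0.022, 0.957, -0.072, 0.279]
wrist_force: [-0.4, 0.1, 0.5]
finger_gap: 0.0345
finger_force: 0.0
```

```bash
python3 leg.py;  python3 - <<'E'
from h import *
for n in ('scene','top'):
    c=capture(n); 
    for o in spotter.pinpoint(c,'lid_center'): print(n,round(o['p'],2),np.array(o['centre']))
E
```

```text
t 35.3 [ 0.5135 -0.1555  0.0897] [-0.3872  0.2782  2.2733  1.2952  0.1303  0.0767] F [-0.4471  0.0952  0.4601] 0.03450710107556032 tilt 32.488890928175046 az -8.720002196179525 yz 0.001037968615153359
scene 0.94 [0.6334 0.4501 0.0322]
scene 0.85 [ 0.5289 -0.1576  0.0886]
scene 0.67 [0.5447 0.2272 0.0932]
top 0.81 [ 0.5249 -0.1577  0.0928]
top 0.65 [0.633  0.4448 0.0292]
top 0.18 [ 0.5419  0.2268 -0.002 ]
```

Request:
arm_command(
  increments="0 0 -0.03 0;0 0 -0.08 0;0 0 -0.16 0;0 0 -0.26 0;0 0 -0.38 0;0 0 -0.5 0;0 0 -0.6 0;0 0 -0.6 0",
)

```text
time: 36.17
tcp_pos: [0.4338, -0.1437, 0.2206]
tool_rot: [0.023, 0.956, -0.072, 0.283]
wrist_force: [1.1, 0.4, 0.2]
finger_gap: 0.0341
finger_force: 0.0
```

```bash
python3 leg.py;  python3 - <<'E'
from h import *
ims=[]
for n in ('scene','top','wrist'):
    c=capture(n); 
    for l in ('lid_center','beaker','petri'):
        for o in spotter.pinpoint(c,l): print(n,l,round(o['p'],2),np.array(o['centre']))
    ims.append(c['img'])
a=cv2.resize(ims[0][130:220,330:450],(400,300),interpolation=cv2.INTER_CUBIC); b=ims[2][0:400,100:540]; b=cv2.resize(b,(400,364))
o=np.zeros((364,800,3),np.uint8); o[:300,:400]=a; o[:,400:]=b; cv2.imwrite('pics/fin.png',o[:,:,::-1])
E
```

```text
t 36.17 [ 0.4338 -0.1437  0.2206] [-0.4517 -0.0675  2.2262  0.3682  0.4547  0.9806] F [1.0608 0.3851 0.178 ] 0.03414288748585355 tilt 32.940645612800715 az -8.979799538024526 yz 0.0037327604381203264
scene lid_center 0.65 [ 0.2903 -0.2035  0.0285]
scene lid_center 0.63 [ 0.5272 -0.1566  0.0878]
scene lid_center 0.23 [ 0.5386  0.228  -0.0007]
scene beaker 0.97 [0.6978 0.0104 0.0024]
scene beaker 0.45 [0.5397 0.2246 0.0959]
scene petri 0.7 [ 0.3763  0.2668 -0.0013]
top lid_center 0.63 [0.6323 0.4457 0.0291]
top lid_center 0.57 [ 0.5268 -0.1593  0.0966]
top beaker 0.61 [0.701  0.0123 0.0016]
top petri 0.84 [ 0.3752  0.2632 -0.0036]
wrist lid_center 0.95 [ 0.5245 -0.1543  0.0891]
wrist beaker 0.62 [0.6984 0.0106 0.001 ]
```

View pics/fin.png

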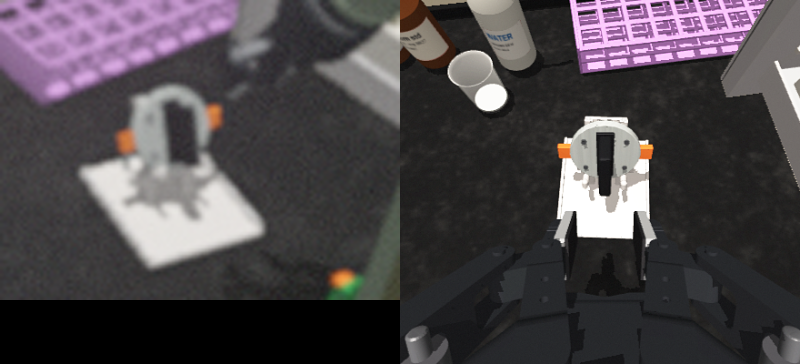

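The left half shows the lid standing on the stand with its disc at (165,130) and ears level on both sides. The right half shows the bar at (605,165) running up and down, between the pegs at (585,180) and (625,180). The beaker and petri dish haven't moved and the gripper is clear, so I'm handing in.

```bash
python3 -c "
from bench import manip
print(manip.sign_off())"
```

```text
the job is handed in; nothing more can be done
None
```

I turned the lid free, lifted it off, laid it flat on the bench and let go; it now stands on the draining stand's pegs, leaning on the slats with the bar up and down. The beaker and petri dish are unmoved, and I handed the job in at about 36 s.

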